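Put the tasting-table condiments back on their own coasters

ROBOT

A 6-joint arm with a two-finger parallel gripper is mounted at the origin on a cart in front of the work surface, level with it; the furniture and walls round the work are solid. World frame = base frame: x ahead of the robot, y to its left, z up, the work surface at z = 0. Lengths are in m, angles in degrees, forces in N, time in s.
With the tool pointing down it reaches from about 0.35 to 0.875 m from the base axis. Payload 15.5 kg.
Tool frame: the origin (TCP) lies midway between the tips of the shut fingers; the grasp point (between the pads) lies 19 mm behind it (bot.grasp_offset is the y of the grasp point in the tool frame, in m); y points along the fingers, x is the direction in which the jaws open and shut, and the axes are right-handed (so a half turn about y gives the same grasp; the last joint's range is limited). The gripper opens to 85 mm and grips with 20 to 120 N. Pads are 22 mm wide; open, the fingers measure 114 mm over their backs; the gripper's body (76 mm by 85 mm) begins 54 mm behind the grasp point. The pads swing forward as they close: fully open they stand 13 mm farther back than shut.
Start: joints at [-78.008, 28.281, 77.091, -0, 74.628, -5.472], TCP at [0.188, -0.596, 0.194] pointing down, gripper open.
Joint ranges: [-166.48, 166.48], [-47.26, 123.95], [12.59, 153.08], [-70.14, 250.14], [6.76, 159.57], [-176.63, 176.63]. Speed limits (degrees/s): [108.29, 108.29, 147.25, 172.46, 172.46, 172.46].

INTERFACE

Orientations are given as a 3x3 rotation matrix whose columns are the frame's x, y, z axes.
In Python, from cell import bot, eyes, order gives the robot as it stands. The module is installed in compiled form; this text tells all that it offers.
- The arm moves only by the tool move_arm, never from a script. Its argument "moves" is a list of rows, each an object of numbers: "jaw": the closure, from -1 (fully open) to 1 (shut), so that 0 is half open; "x", "y", "z": the shift along the tool's x, y, z in cm; "ax", "ay", "az": the turn, a rotation vector about the tool's x, y, z in rad. A call has exactly 8 rows; each row shifts and turns the pose as measured when the row begins, along the tool's axes as they then stand; what a row does not reach is not made up. A row lasts 1/8 s, in which the tool goes at most 62.5 mm and 10.7 degrees, less where a joint would pass 70% of its speed; a pose out of reach is approached as far as the arm can. A call with a gripper value outside its range is refused whole. The fingers move at their own pace and stop on an object; "grip_force" is the grip in N (left out, the last holds). Time passes only in rows, so rows that do not move let the fingers close, or fill a call up. It gives the time, the measured TCP pose, the force and the opening at its end, in the units of the state.
- bot.get_obs(): the state, without advancing time (a new reading comes with each control period).
- eyes.get_image(name): name is "side" or "top" or "wrist"; returns a dict with "pixels" (400x640x3 uint8, red, green, blue), "mtx" (3x3 intrinsics, pixels), "R" (3x3) and "t" (3): a world point X has camera coordinates R X + t; the wrist camera has in their place "mount" (4x4, takes a point from camera to tool coordinates, whose origin is the TCP and whose axes are the tool frame's). Camera axes: x right, y down, z forward; pixel columns grow to the right and rows downward; lengths in m; the calibration is good to about 2 mm. A picture is of the moment at which its call begins: read the wrist's pose just before it. There is no depth.
- order.finish_job(): hands the job in, once; it reports no verdict.
The state is a dict: "time_s": time; "qpos": joint angles; "joint_velocities": joint speeds; "tau": joint torques, N m; "tcp_pos": TCP position; "eef_rot": TCP orientation; "contact_force": force on the tool from outside, world axes, zero at the start; "ft_torque": the same for the moment, N m; "opening": opening from 0.0 (shut) to 1.0 (fully open).
Only numpy, scipy, OpenCV 4.12 (cv2) and the standard library are available. Lean on these libraries where they do the work, as an engineer would, in place of code of your own. Each camera call takes 0.05 s, during which the arm holds its last target. There are 200 camera calls.

TASK

The four things that stand on the round coloured coasters have got mixed up (the other jars on the table do not matter): put the jar with the green lid in the middle of the green coaster, the jar with the black lid on the black one, the jar of cocktail sticks on the light wooden one and the cup of white spoons on the white one, each upright and let go. Use the empty red coaster to park one of them on the way (let go there too), leave it empty at the end, and never stand or drop anything on the tablecloth or tip it over. One of them may already stand where it belongs; it can stay there.

Things in the scene. Friction and masses are not known exactly. Their poses are not given: they have to be found in the camera images.
- mustard: glass jar of mustard with a dark green screw lid, loose, round and upright, 83 mm high, about 0.34 kg. The glass is 74 mm across; the lid is 67 mm across and is the top 15 mm (68 to 83 mm above the underside): grip it there, fingertips 70 mm above the underside. Origin: centre of its underside, z up along its axis. Belongs on the green coaster.
- spread: squat glass jar of pale spread with a black screw lid, loose, round and upright, 67 mm high, about 0.27 kg. The glass is 68 mm across; the lid is 62 mm across and is the top 13 mm (54 to 67 mm above the underside): grip it there, fingertips 56 mm above the underside. Origin: centre of its underside, z up. Belongs on the black coaster.
- sticks: small clear jar full of wooden cocktail sticks, loose, round and upright, 45 mm across, 68 mm high, about 0.06 kg; straight-sided, grip it round its upper half. Origin: centre of its underside, z up. Belongs on the light wooden coaster.
- spoons: stack of clear portion cups with white spoons standing in it, loose, upright, one piece, 122 mm high, 0.08 kg. The cups taper evenly from 44 mm across at the foot to 60 mm at the rim, 90 mm above the underside; only thin spoons are above that. Grip the cups just below the rim, fingertips about 65 mm above the underside. Origin: centre of the underside, z up. Belongs on the white coaster.
- green_coaster: a shallow round green coaster, 110 mm across its rim, fixed to the table; flat inner floor 94 mm across, 6 mm above the tablecloth, inside a 4 mm wide rim that stands 11 mm above the tablecloth. Origin: centre of its underside, at tablecloth height (z = 0); z up. Home of the jar with the green lid.
- black_coaster: a shallow round black coaster, 110 mm across its rim, fixed to the table; flat inner floor 94 mm across, 6 mm above the tablecloth, inside a 4 mm wide rim that stands 11 mm above the tablecloth. Origin: centre of its underside, at tablecloth height (z = 0); z up. Home of the jar with the black lid.
- wood_coaster: a shallow round light wooden coaster, 110 mm across its rim, fixed to the table; flat inner floor 94 mm across, 6 mm above the tablecloth, inside a 4 mm wide rim that stands 11 mm above the tablecloth. Origin: centre of its underside, at tablecloth height (z = 0); z up. Home of the jar of cocktail sticks.
- white_coaster: a shallow round white coaster, 110 mm across its rim, fixed to the table; flat inner floor 94 mm across, 6 mm above the tablecloth, inside a 4 mm wide rim that stands 11 mm above the tablecloth. Origin: centre of its underside, at tablecloth height (z = 0); z up. Home of the cup of spoons.
- red_coaster: a shallow round red coaster, 110 mm across its rim, fixed to the table; flat inner floor 94 mm across, 6 mm above the tablecloth, inside a 4 mm wide rim that stands 11 mm above the tablecloth. Origin: centre of its underside, at tablecloth height (z = 0); z up. Empty at the start: the parking place.
Things that resemble listed ones, but are neither listed nor needed, are in the scene too. Leave any blue, orange or pink look-alike of the spoons alone.

How it is judged (in metres and radians):
On the way:
1. one of the four things is parked, upright and let go, on the red coaster (((horizontal distance between mustard and red_coaster below 0.03 m and contact force between the fingers and mustard below 0.05 N and height (world z) of mustard between 0.003 and 0.009 m and angle between mustard's own z axis and vertical below 0.1 rad and linear speed of mustard below 0.03 m/s) or (horizontal distance between spread and red_coaster below 0.03 m and contact force between the fingers and spread below 0.05 N and height (world z) of spread between 0.003 and 0.009 m and angle between spread's own z axis and vertical below 0.1 rad and linear speed of spread below 0.03 m/s) or (horizontal distance between sticks and red_coaster below 0.03 m and contact force between the fingers and sticks below 0.05 N and height (world z) of sticks between 0.003 and 0.009 m and angle between sticks's own z axis and vertical below 0.1 rad and linear speed of sticks below 0.03 m/s) or (horizontal distance between spoons and red_coaster below 0.03 m and contact force between the fingers and spoons below 0.05 N and height (world z) of spoons between 0.003 and 0.009 m and angle between spoons's own z axis and vertical below 0.1 rad and linear speed of spoons below 0.03 m/s))), for 0.2 s.
At the end, for the whole second after the job is handed in: The green-lidded jar, the black-lidded jar, the stick jar and the spoon cup each stand at rest and upright (within 0.1 rad) on the inner floor of their own green, black, wooden and white coaster, within 12 mm of its centre; so the red coaster is empty (horizontal distance between mustard and green_coaster below 0.012 m and height (world z) of mustard between 0.003 and 0.009 m and angle between each of mustard, spread, sticks, spoons's own z axis and vertical below 0.1 rad and linear speed of each of mustard, spread, sticks, spoons below 0.03 m/s and horizontal distance between spread and black_coaster below 0.012 m and height (world z) of spread between 0.003 and 0.009 m and horizontal distance between sticks and wood_coaster below 0.012 m and height (world z) of sticks between 0.003 and 0.009 m and horizontal distance between spoons and white_coaster below 0.012 m and height (world z) of spoons between 0.003 and 0.009 m); the robot touches nothing.
It fails at once if one of the four things stands or lies on the tablecloth (height (world z) of any of mustard, spread, sticks, spoons below 0.0025 m).
It fails at once if one of the four things is tipped over (angle between any of mustard, spread, sticks, spoons's own z axis and vertical above 0.6 rad).
It also fails if it takes over 128 s, if anything falls off the work surface, if the arm or the gripper's body presses on something with over 40 N, if the wrist force passes 120 N, or if a joint passes its speed limit or range.

## Working session

There is one attempt and no reset: what is moved stays moved. The work goes in short steps, Python scripts to look and compute and a tool call to move; the robot and the scene stay as the last step left them, time stands still between calls to the robot, and variables do not carry over. Pictures are saved under pics/ and viewed, about 12 in all and at most 16, crops included, and the job is handed in when it is done.

Besides the shell and the picture viewer there is one more tool, called after "Call:" by a JSON object that holds its "name" and its "arguments". move_arm: Moves the arm, as the interface text tells. Its arguments: {"type":"object","properties":{"moves":{"type":"array","items":{"type":"object","properties":{"jaw":{"type":"number"},"x":{"type":"number"},"y":{"type":"number"},"z":{"type":"number"},"ax":{"type":"number"},"ay":{"type":"number"},"az":{"type":"number"}}}},"grip_force":{"type":"number"}},"required":["moves"]}

```bash
mkdir -p pics; cat > h.py <<'E'
import numpy as np,cv2
from cell import bot,eyes,order
def snap(n,f,crop=None,s=1):
    o=bot.get_obs(); d=eyes.get_image(n); im=d["pixels"][:,:,::-1]
    if crop: x0,y0,x1,y1=crop; im=im[y0:y1,x0:x1]
    if s!=1: im=cv2.resize(im,None,fx=s,fy=s,interpolation=cv2.INTER_CUBIC)
    cv2.imwrite("pics/"+f,im)
    if n=="wrist":
        M=np.eye(4);M[:3,:3]=o["eef_rot"];M[:3,3]=o["tcp_pos"]
        W=M@np.array(d["mount"]);R=W[:3,:3].T;t=-R@W[:3,3]
    else: R=np.array(d["R"]);t=np.array(d["t"])
    np.savez("pics/"+f+".npz",K=d["mtx"],R=R,t=t,px=d["pixels"]); return o
def w(f,u,v,z):
    c=np.load("pics/"+f+".npz");r=c["R"].T@np.linalg.inv(c["K"])@np.array([u,v,1.]);o=-c["R"].T@c["t"]
    return np.round(o+r*(z-o[2])/r[2],4)
def proj(f,X):
    c=np.load("pics/"+f+".npz");p=c["K"]@(c["R"]@np.array(X,float)+c["t"]);return np.round(p[:2]/p[2],1)
E
python3 - <<'E'
from h import *
for n in ("top","side"):
    snap(n,n+"0.png",None,1.25); c=np.load(f"pics/{n}0.png.npz"); print(n,-c["R"].T@c["t"])
o=bot.get_obs(); print(o, bot.grasp_offset)
E
```

```text
top [0.36441722 0.00491052 0.8996585 ]
side [0.25939274 1.34809939 0.57288878]
{'time_s': 0.1, 'qpos': array([-7.80080220e+01,  2.83131924e+01,  7.71236080e+01,  2.46120789e-03,
        7.46269739e+01, -5.47167282e+00]), 'joint_velocities': array([ 0.0545196 , -0.06210173, -0.12863094, -0.01334787, -0.02069891,
        0.0400878 ]), 'tau': array([-3.18648233e-05, -8.83591461e+01, -3.84564078e+01, -3.49673355e-04,
        5.17041452e-03,  8.71589350e-06]), 'tcp_pos': array([ 0.18750727, -0.59583673,  0.19363946]), 'eef_rot': array([[ 3.00089699e-01, -1.90752723e-04,  9.53910969e-01],
       [-9.53910349e-01,  1.09738601e-03,  3.00089723e-01],
       [-1.10405149e-03, -9.99999380e-01,  1.47353242e-04]]), 'contact_force': array([-0.86974025, -0.13712203, -0.15569352]), 'ft_torque': array([-0.03479016, -0.02218616, -0.06950814]), 'opening': 1.0023773405009169} -0.0187
```

View pics/top0.png

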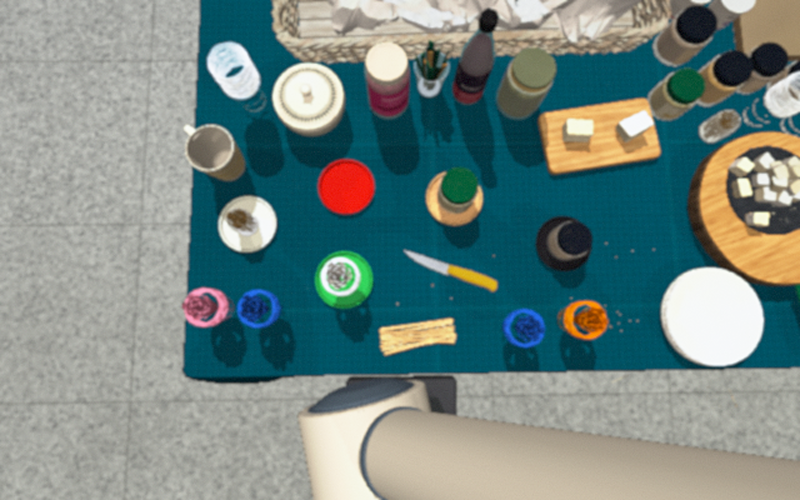

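View pics/side0.png

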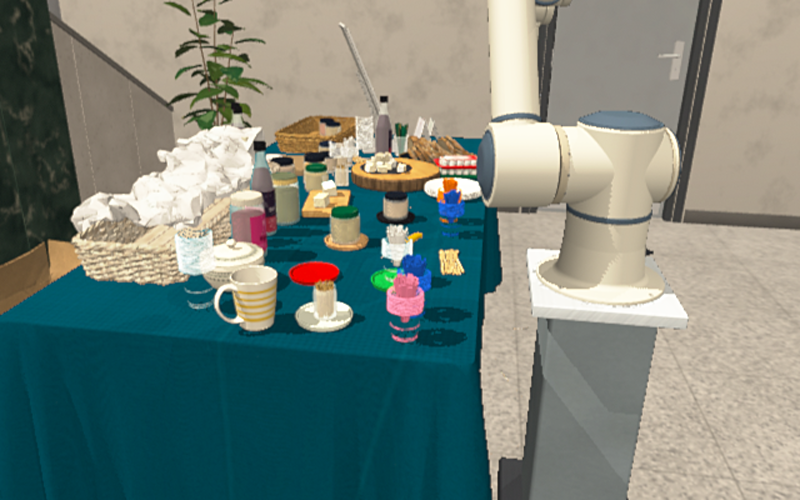

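The top view shows the spoons on green (344,279), the mustard on wood (454,197) and the sticks on white (247,223). The spread is on black (565,243), so it is already home, and red (346,186) is empty.

Look-alikes:
- **Green lid:** there is another green-lidded jar at (686,85), off the coasters.
- **Black lid:** there are other black-lidded jars at (697,22), (732,70) and (768,60).
- **Spoon cups:** the look-alikes are pink (206,307), blue (258,308), blue (525,327) and orange (585,320). The white spoons at (344,279) are the right ones.
- **Sticks:** the loose bundle at (418,337) is not the stick jar.

I'll check the choice in a close crop.

```bash
python3 - <<'E'
from h import *
px=np.load("pics/top0.png.npz")["px"][:,:,::-1][115:265,160:490]
cv2.imwrite("pics/crop0.png",cv2.resize(px,None,fx=2.4,fy=2.4,interpolation=cv2.INTER_CUBIC))
print(np.load("pics/top0.png.npz")["K"])
E
```

```text
[[372.8297259    0.         324.03321054]
 [  0.         372.8297259  205.68227727]
 [  0.           0.           1.        ]]
```

View pics/crop0.png

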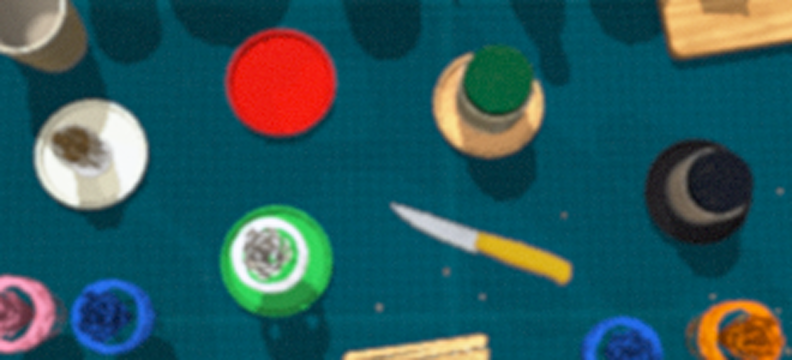

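```bash
python3 - <<'E'
from h import *
g=lambda x,y,z:w("top0.png",160+(x+.5)/2.4-.5,115+(y+.5)/2.4-.5,z)
for n,a in dict(red=(281.5,83,.011),white=(91.5,154,.011),wood=(488,103,.011),green=(276.5,261,.011),black=(699,192,.011),mustard=(498,80,.089),spoons=(269.5,252.5,.096),sticks=(81,148,.074),spread=(720,181,.073)).items():
    p=g(*a); print(n,p,np.hypot(*p[:2]).round(3))
E
```

```text
red [0.6191 0.1057 0.011 ] 0.628
white [0.5477 0.2965 0.011 ] 0.623
wood [ 0.5959 -0.1045  0.011 ] 0.605
green [0.4373 0.1103 0.011 ] 0.451
black [ 0.5015 -0.3153  0.011 ] 0.592
mustard [ 0.5975 -0.1049  0.089 ] 0.607
spoons [0.4381 0.1066 0.096 ] 0.451
sticks [0.5405 0.2858 0.074 ] 0.611
spread [ 0.5021 -0.3134  0.073 ] 0.592
```

Call:
{"name": "move_arm", "arguments": {"moves": [{"ay":0.153,"y":-3},{"ay":0.153,"y":-3},{"z":4,"x":-4},{"z":4,"x":-4},{"z":4,"x":-4},{"z":4,"x":-4},{"z":4,"x":-4},{"z":4,"x":-4}], "grip_force": 30}}

```text
schema error: expected keys jaw, x, y, z, ax, ay, az
```

Call:
{"name": "move_arm", "arguments": {"moves": [{"jaw":-1,"x":0,"y":-3,"z":0,"ax":0,"ay":0.153,"az":0},{"jaw":-1,"x":0,"y":-3,"z":0,"ax":0,"ay":0.153,"az":0},{"jaw":-1,"x":-4,"y":0,"z":4,"ax":0,"ay":0,"az":0},{"jaw":-1,"x":-4,"y":0,"z":4,"ax":0,"ay":0,"az":0},{"jaw":-1,"x":-4,"y":0,"z":4,"ax":0,"ay":0,"az":0},{"jaw":-1,"x":-4,"y":0,"z":4,"ax":0,"ay":0,"az":0},{"jaw":-1,"x":-4,"y":0,"z":4,"ax":0,"ay":0,"az":0},{"jaw":-1,"x":-4,"y":0,"z":4,"ax":0,"ay":0,"az":0}], "grip_force": 30}}

```text
time_s: 1.1
tcp_pos: [0.4342, -0.3534, 0.2536]
eef_rot: [[-0.018, -0.001, 1.0], [-1.0, 0.005, -0.018], [-0.005, -1.0, -0.002]]
contact_force: [1.3, -0.5, 0.0]
opening: 0.997
```

Call:
{"name": "move_arm", "arguments": {"moves": [{"jaw":-1,"x":-5.75,"y":0,"z":0,"ax":0,"ay":-0.018,"az":0},{"jaw":-1,"x":-5.75,"y":0,"z":0,"ax":0,"ay":0,"az":0},{"jaw":-1,"x":-5.75,"y":0,"z":0,"ax":0,"ay":0,"az":0},{"jaw":-1,"x":-5.75,"y":0,"z":0,"ax":0,"ay":0,"az":0},{"jaw":-1,"x":-5.75,"y":0,"z":0,"ax":0,"ay":0,"az":0},{"jaw":-1,"x":-5.75,"y":0,"z":0,"ax":0,"ay":0,"az":0},{"jaw":-1,"x":-5.75,"y":0,"z":0,"ax":0,"ay":0,"az":0},{"jaw":-1,"x":-5.75,"y":0,"z":0,"ax":0,"ay":0,"az":0}]}}

```text
time_s: 2.1
tcp_pos: [0.4345, 0.1208, 0.2547]
eef_rot: [[0.0, -0.002, 1.0], [-1.0, 0.006, 0.0], [-0.006, -1.0, -0.002]]
contact_force: [1.2, 0.6, 0.8]
opening: 1.0
```

```bash
python3 - <<'E'
from h import *
o=snap("wrist","w1.png",None,1.25); print(o["tcp_pos"])
for n,p in dict(spoonrim=(.4381,.1066,.096),green=(.4373,.1103,.011),tcp=o["tcp_pos"]).items(): print(n,proj("w1.png",p)*1.25)
c=np.load("pics/w1.png.npz");print(-c["R"].T@c["t"])
E
```

```text
[0.43445342 0.12080731 0.2546694 ]
spoonrim [422.875 208.125]
green [415.75  190.625]
tcp [404.75  290.625]
[0.51084207 0.12064858 0.4342576 ]
```

View pics/w1.png

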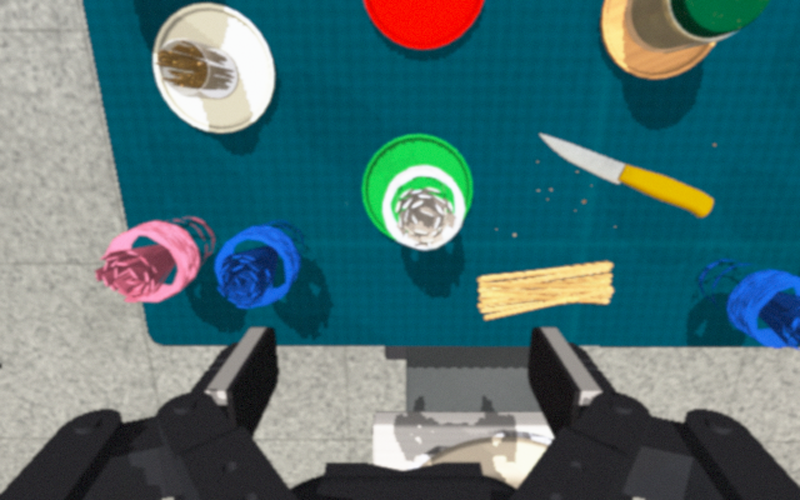

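Call:
{"name": "move_arm", "arguments": {"moves": [{"jaw":-1,"x":1.4,"y":0,"z":0.3,"ax":0,"ay":0,"az":0},{"jaw":-1,"x":0,"y":3.2,"z":0,"ax":0,"ay":0,"az":0},{"jaw":-1,"x":0,"y":3.2,"z":0,"ax":0,"ay":0,"az":0},{"jaw":-1,"x":0,"y":3.2,"z":0,"ax":0,"ay":0,"az":0},{"jaw":-1,"x":0,"y":3.2,"z":0,"ax":0,"ay":0,"az":0},{"jaw":-1,"x":0,"y":3.2,"z":0,"ax":0,"ay":0,"az":0},{"jaw":-1,"x":0,"y":2.5,"z":0,"ax":0,"ay":0,"az":0},{"jaw":-1,"x":0,"y":0,"z":0,"ax":0,"ay":0,"az":0}]}}

```text
time_s: 3.15
tcp_pos: [0.4379, 0.1069, 0.0644]
eef_rot: [[-0.001, -0.001, 1.0], [-1.0, 0.008, -0.001], [-0.008, -1.0, -0.001]]
contact_force: [0.4, -0.6, -0.1]
opening: 1.0
```

Call:
{"name": "move_arm", "arguments": {"moves": [{"jaw":-1,"x":0,"y":0,"z":0,"ax":0,"ay":0,"az":-0.008},{"jaw":1,"x":0,"y":0,"z":0,"ax":0,"ay":0,"az":0},{"jaw":1,"x":0,"y":0,"z":0,"ax":0,"ay":0,"az":0},{"jaw":1,"x":0,"y":0,"z":0,"ax":0,"ay":0,"az":0},{"jaw":1,"x":0,"y":0,"z":0,"ax":0,"ay":0,"az":0},{"jaw":1,"x":0,"y":0,"z":0,"ax":0,"ay":0,"az":0},{"jaw":1,"x":0,"y":0,"z":0,"ax":0,"ay":0,"az":0},{"jaw":1,"x":0,"y":0,"z":0,"ax":0,"ay":0,"az":0}], "grip_force": 25}}

```text
time_s: 4.15
tcp_pos: [0.4399, 0.1061, 0.0674]
eef_rot: [[-0.002, 0.003, 1.0], [-1.0, -0.001, -0.002], [0.001, -1.0, 0.003]]
contact_force: [-0.7, 0.1, -0.6]
opening: 0.002
```

```bash
python3 - <<'E'
from h import *
snap("wrist","w2.png",None); snap("side","s2.png",(240,110,400,290))
a=cv2.imread("pics/w2.png");b=cv2.imread("pics/s2.png");b=cv2.resize(b,None,fx=400/180,fy=400/180)
cv2.imwrite("pics/c2.png",cv2.resize(np.hstack([a,b]),None,fx=.8,fy=.8))
E
```

```text
(no output)
```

View pics/c2.png

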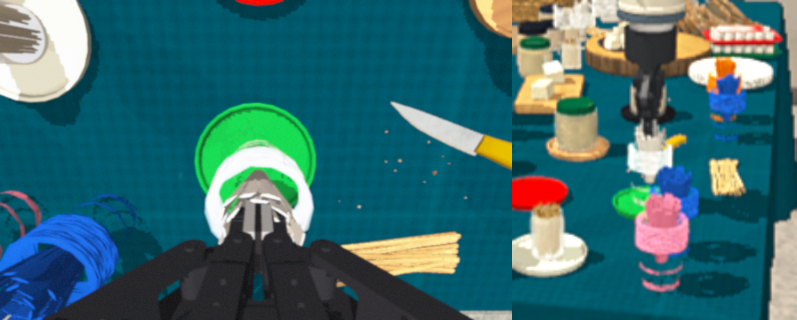

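```bash
python3 - <<'E'
from h import *
snap("side","s3.png",(300,160,400,260),6)
o=bot.get_obs();print(o["tcp_pos"],o["opening"],o["contact_force"])
t=o["tcp_pos"]
f=lambda f_,p,c,s:(proj(f_,p)-np.array(c))*s
for p in (t,t+[0,0,.07],(.438,.106,.096),(.438,.106,.006),(.438,.106,.128)): print(f("s3.png",p,(300,160),6), proj("w2.png",p)*.8)
E
```

```text
[0.43989963 0.10604798 0.06743005] 0.0019690350608163217 [ 0.07687012  0.26741435 -0.39197722]
[ 92.4 260.4] [259.12 185.92]
[ 94.8 111.6] [259.92 244.96]
[ 97.8 200.4] [259.44 207.12]
[ 94.8 387.6] [258.8  161.84]
[ 99. 132.] [259.84 236.96]
```

View pics/s3.png

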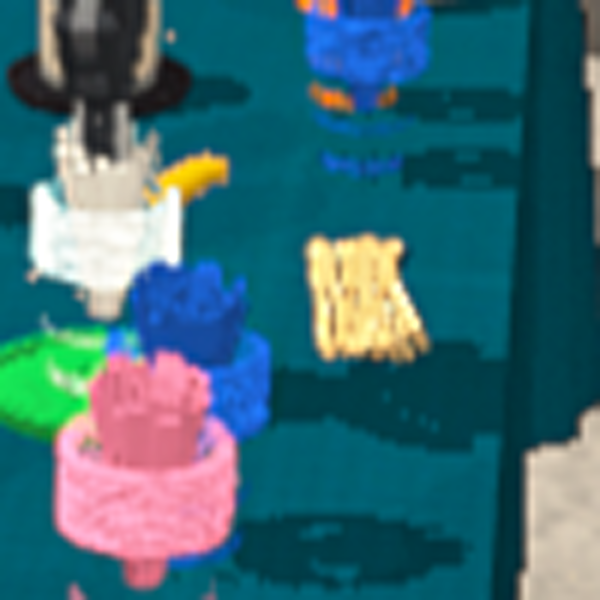

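Call:
{"name": "move_arm", "arguments": {"moves": [{"jaw":1,"x":0,"y":-0.5,"z":0,"ax":0,"ay":0,"az":0},{"jaw":1,"x":0,"y":-0.5,"z":0,"ax":0,"ay":0,"az":0},{"jaw":1,"x":0,"y":-0.5,"z":0,"ax":0,"ay":0,"az":0},{"jaw":1,"x":0,"y":-0.5,"z":0,"ax":0,"ay":0,"az":0},{"jaw":1,"x":0,"y":-0.5,"z":0,"ax":0,"ay":0,"az":0},{"jaw":1,"x":0,"y":-0.5,"z":0,"ax":0,"ay":0,"az":0},{"jaw":1,"x":0,"y":0,"z":0,"ax":0,"ay":0,"az":0},{"jaw":1,"x":0,"y":0,"z":0,"ax":0,"ay":0,"az":0}]}}

```text
time_s: 5.3
tcp_pos: [0.44, 0.1061, 0.0999]
eef_rot: [[-0.002, 0.004, 1.0], [-1.0, -0.001, -0.002], [0.001, -1.0, 0.004]]
contact_force: [-0.3, -0.0, -0.4]
opening: -0.001
```

```bash
python3 - <<'E'
from h import *
snap("wrist","w4.png",None); snap("side","s4.png",(290,150,390,250),4)
a=cv2.imread("pics/w4.png");b=cv2.imread("pics/s4.png")
cv2.imwrite("pics/c4.png",cv2.resize(np.hstack([a[:,100:500],b]),None,fx=1,fy=1))
o=bot.get_obs();print(o["tcp_pos"],o["opening"],o["contact_force"])
t=o["tcp_pos"]
for p in (t,(.438,.106,.096),(.438,.106,.006)): print((proj("s4.png",p)-[290,150])*4+[400,0], proj("w4.png",p)-[100,0])
E
```

```text
[0.4399295  0.10610871 0.09987978] 0.0052460364541338615 [-0.93743068 -0.87263918  0.4203434 ]
[502.4 168. ] [223.8 232.5]
[505.2 173.6] [223.9 233. ]
[503.2 298.4] [223.3 190.4]
```

View pics/c4.png

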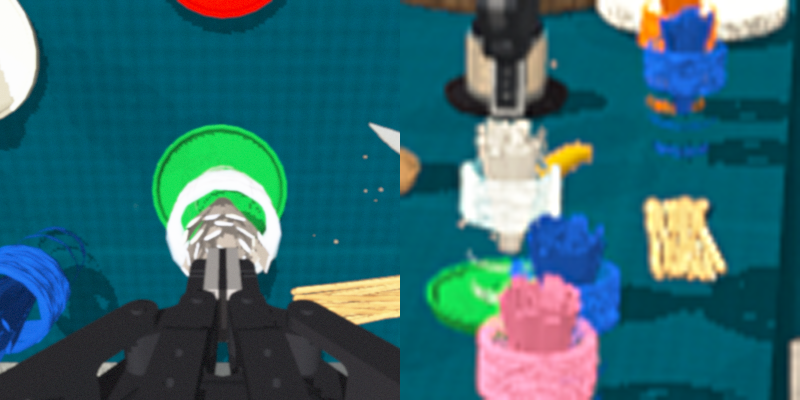

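The fingers shut between the spoons without holding the cup, and the ring in the wrist view seems to have shifted a few mm. I'll raise the fingers clear, open them and measure again.

Call:
{"name": "move_arm", "arguments": {"moves": [{"jaw":1,"x":0,"y":-2,"z":0,"ax":0,"ay":0,"az":0},{"jaw":1,"x":0,"y":-2,"z":0,"ax":0,"ay":0,"az":0},{"jaw":1,"x":0,"y":-3,"z":0,"ax":0,"ay":0,"az":0},{"jaw":1,"x":0,"y":-3,"z":0,"ax":0,"ay":0,"az":0},{"jaw":1,"x":0,"y":-2,"z":0,"ax":-0.003,"ay":0,"az":0},{"jaw":-1,"x":0,"y":0,"z":0,"ax":0,"ay":0,"az":0},{"jaw":-1,"x":0,"y":0,"z":0,"ax":0,"ay":0,"az":0},{"jaw":-1,"x":0,"y":0,"z":0,"ax":0,"ay":0,"az":0}], "grip_force": 20}}

```text
time_s: 6.4
tcp_pos: [0.4377, 0.1059, 0.2206]
eef_rot: [[-0.002, -0.005, 1.0], [-1.0, -0.001, -0.002], [0.001, -1.0, -0.005]]
contact_force: [-0.8, -0.2, 0.4]
opening: 0.635
```

```bash
python3 - <<'E'
from h import *
o=snap("wrist","w5.png"); snap("top","t5.png")
crop=lambda f,x,y,r:cv2.resize(np.load(f"pics/{f}.npz")["px"][y-r:y+r,x-r:x+r,::-1],(400,400),interpolation=cv2.INTER_CUBIC)
p=proj("w5.png",(.438,.106,.096)); print("wrist rim pred",p)
cx,cy=[int(q) for q in p]
cv2.imwrite("pics/c5.png",np.hstack([crop("w5.png",cx,cy,80),crop("t5.png",275,223,40)]))
print(cx,cy, proj("t5.png",(.438,.106,.096)),o["tcp_pos"],o["eef_rot"].round(3).tolist())
E
```

```text
wrist rim pred [322.9 177.6]
322 177 [272.3 219.9] [0.43767532 0.10592711 0.22055522] [[-0.002, -0.005, 1.0], [-1.0, -0.001, -0.002], [0.001, -1.0, -0.005]]
```

View pics/c5.png

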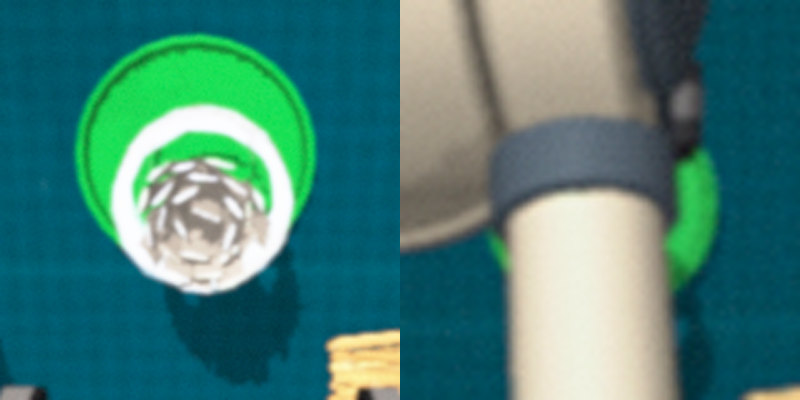

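Ring centre in the wrist crop is (202,198), which is where it was predicted, so the cup never moved. The fingers must have closed above the rim, so their real tips probably sit higher than I assumed. I'll check by shutting them in free air.

Call:
{"name": "move_arm", "arguments": {"moves": [{"jaw":1,"x":0,"y":0,"z":0,"ax":0.005,"ay":0,"az":0},{"jaw":1,"x":0,"y":0,"z":0,"ax":0,"ay":0,"az":0},{"jaw":1,"x":0,"y":0,"z":0,"ax":0,"ay":0,"az":0},{"jaw":1,"x":0,"y":0,"z":0,"ax":0,"ay":0,"az":0},{"jaw":1,"x":0,"y":0,"z":0,"ax":0,"ay":0,"az":0},{"jaw":1,"x":0,"y":0,"z":0,"ax":0,"ay":0,"az":0},{"jaw":1,"x":0,"y":0,"z":0,"ax":0,"ay":0,"az":0},{"jaw":1,"x":0,"y":0,"z":0,"ax":0,"ay":0,"az":0}]}}

```text
time_s: 7.5
tcp_pos: [0.4374, 0.1059, 0.2201]
eef_rot: [[-0.002, -0.001, 1.0], [-1.0, -0.001, -0.002], [0.001, -1.0, -0.001]]
contact_force: [-0.1, -0.4, 0.2]
opening: 0.003
```

```bash
python3 - <<'E'
from h import *
o=snap("wrist","w6.png"); snap("side","s6.png")
a=np.load("pics/w6.png.npz")["px"][:,220:420,::-1]; b=cv2.resize(np.load("pics/s6.png.npz")["px"][100:200,260:360,::-1],(400,400),interpolation=cv2.INTER_CUBIC)
cv2.imwrite("pics/c6.png",np.hstack([a,b]))
t=o["tcp_pos"];print(t)
for d in (0,.01,.02,.03,.04):
  p=t+[0,0,d]; print(d,proj("w6.png",p)-[220,0],(proj("s6.png",p)-[260,100])*4+[200,0])
E
```

```text
[0.43742929 0.10589971 0.22005049]
0 [103.8 232.4] [429.2 192. ]
0.01 [103.9 239.8] [429.6 176.8]
0.02 [104.  247.9] [430.  161.6]
0.03 [104.2 257. ] [430. 146.]
0.04 [104.3 267.2] [430.4 130.8]
```

View pics/c6.png

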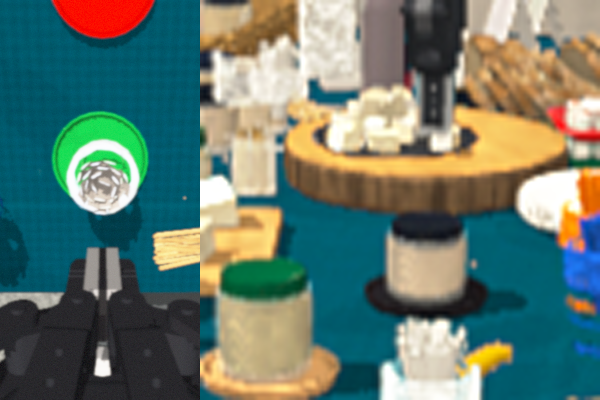

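```bash
python3 - <<'E'
from h import *
im=np.load("pics/s6.png.npz")["px"][40:160,250:400,::-1].copy()
im=cv2.resize(im,None,fx=5,fy=5,interpolation=cv2.INTER_CUBIC)
im=np.clip(im.astype(float)**.6*255**.4,0,255).astype(np.uint8)
t=np.array([.4374,.1059,.2201])
for d in (0,.031,.073,.104):
    u,v=((proj("s6.png",t+[0,0,d])-[250,40])*5).astype(int); cv2.line(im,(u+40,v),(u+110,v),(0,0,255),1); cv2.putText(im,str(d),(u+115,v),0,.5,(0,0,255))
cv2.imwrite("pics/c7.png",im)
# ring size check in w5
c=np.load("pics/w5.png.npz")
print(proj("w5.png",(.438,.136,.096))-proj("w5.png",(.438,.076,.096)), proj("w5.png",(.468,.106,.096))-proj("w5.png",(.408,.106,.096)))
E
```

```text
[-66.3   0.2] [ -0.1 -64.5]
```

View pics/c7.png

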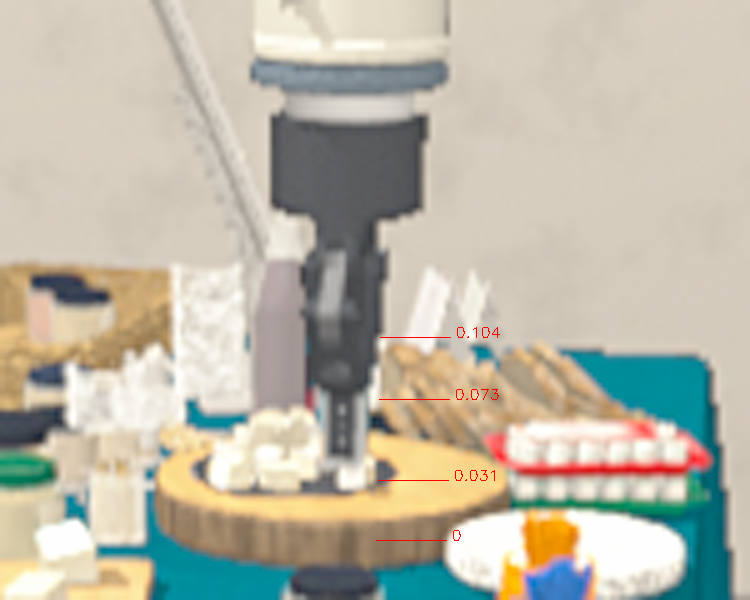

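Call:
{"name": "move_arm", "arguments": {"moves": [{"jaw":-1,"x":0,"y":0,"z":0.35,"ax":0,"ay":0,"az":0},{"jaw":-1,"x":0,"y":0.5,"z":0,"ax":0,"ay":0,"az":0},{"jaw":-1,"x":0,"y":0.5,"z":0,"ax":0,"ay":0,"az":0},{"jaw":-1,"x":0,"y":1,"z":0,"ax":0,"ay":0,"az":0},{"jaw":-1,"x":0,"y":2,"z":0,"ax":0,"ay":0,"az":0},{"jaw":-1,"x":0,"y":4,"z":0,"ax":0,"ay":0,"az":0},{"jaw":-1,"x":0,"y":4,"z":0,"ax":0,"ay":0,"az":0},{"jaw":-1,"x":0,"y":3,"z":0,"ax":0,"ay":0,"az":0}]}}

```text
time_s: 8.6
tcp_pos: [0.4422, 0.1058, 0.0649]
eef_rot: [[-0.002, 0.003, 1.0], [-1.0, -0.001, -0.002], [0.001, -1.0, 0.003]]
contact_force: [0.5, 0.0, 0.3]
opening: 0.995
```

Call:
{"name": "move_arm", "arguments": {"moves": [{"jaw":-1,"x":0,"y":1,"z":0,"ax":0,"ay":0,"az":0},{"jaw":-1,"x":0,"y":1,"z":0,"ax":0,"ay":0,"az":0},{"jaw":-1,"x":0,"y":0.8,"z":0,"ax":0,"ay":0,"az":0},{"jaw":-1,"x":0,"y":0,"z":0,"ax":0,"ay":0,"az":0},{"jaw":0,"x":0,"y":0,"z":0,"ax":0,"ay":0,"az":0},{"jaw":0,"x":0,"y":0,"z":0,"ax":0,"ay":0,"az":0},{"jaw":0,"x":0,"y":0,"z":0,"ax":0,"ay":0,"az":0},{"jaw":0,"x":0,"y":0,"z":0,"ax":0,"ay":0,"az":0}], "grip_force": 25}}

```text
time_s: 9.6
tcp_pos: [0.443, 0.1058, 0.0367]
eef_rot: [[-0.002, 0.005, 1.0], [-1.0, -0.001, -0.002], [0.001, -1.0, 0.005]]
contact_force: [0.4, 0.8, -1.3]
opening: 0.671
```

Call:
{"name": "move_arm", "arguments": {"moves": [{"jaw":1,"x":0,"y":0,"z":0,"ax":0,"ay":0,"az":0},{"jaw":1,"x":0,"y":0,"z":0,"ax":0,"ay":0,"az":0},{"jaw":1,"x":0,"y":-0.5,"z":0,"ax":0,"ay":0,"az":0},{"jaw":1,"x":0,"y":-0.5,"z":0,"ax":0,"ay":0,"az":0},{"jaw":1,"x":0,"y":-1,"z":0,"ax":0,"ay":0,"az":0},{"jaw":1,"x":0,"y":-1,"z":0,"ax":0,"ay":0,"az":0},{"jaw":1,"x":0,"y":-1,"z":0,"ax":0,"ay":0,"az":0},{"jaw":1,"x":0,"y":0,"z":0,"ax":0,"ay":0,"az":0}]}}

```text
time_s: 10.6
tcp_pos: [0.4431, 0.1059, 0.0803]
eef_rot: [[-0.002, 0.006, 1.0], [-1.0, -0.001, -0.002], [0.001, -1.0, 0.006]]
contact_force: [-0.4, -0.0, -0.9]
opening: 0.675
```

```bash
python3 - <<'E'
from h import *
o=snap("wrist","w8.png"); snap("side","s8.png")
a=np.load("pics/w8.png.npz")["px"][:,120:520,::-1]; b=cv2.resize(np.load("pics/s8.png.npz")["px"][130:230,270:370,::-1],(400,400),interpolation=cv2.INTER_CUBIC)
cv2.imwrite("pics/c8.png",np.hstack([a,b])); print(o["tcp_pos"],o["opening"],o["contact_force"])
E
```

```text
[0.44306065 0.10593222 0.08030168] 0.6749247261860618 [-0.38887279 -0.04722215 -0.86418296]
```

View pics/c8.png

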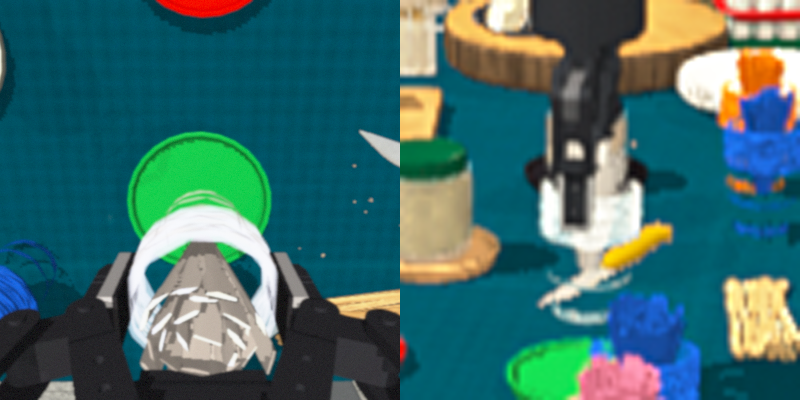

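Call:
{"name": "move_arm", "arguments": {"moves": [{"jaw":1,"x":0,"y":-2,"z":0,"ax":-0.005,"ay":0,"az":0},{"jaw":1,"x":0,"y":0,"z":2,"ax":0,"ay":0,"az":0},{"jaw":1,"x":0,"y":0,"z":3.5,"ax":0,"ay":0,"az":0},{"jaw":1,"x":0,"y":0,"z":4,"ax":0,"ay":0,"az":0},{"jaw":1,"x":0,"y":0,"z":4,"ax":0,"ay":0,"az":0},{"jaw":1,"x":0,"y":0,"z":3,"ax":0,"ay":0,"az":0},{"jaw":1,"x":0,"y":0,"z":1.5,"ax":0,"ay":0,"az":0},{"jaw":1,"x":0,"y":0,"z":0,"ax":0,"ay":0,"az":0}]}}

```text
time_s: 11.7
tcp_pos: [0.6247, 0.1051, 0.0948]
eef_rot: [[-0.002, -0.008, 1.0], [-1.0, -0.002, -0.002], [0.002, -1.0, -0.008]]
contact_force: [-0.8, -0.3, -0.2]
opening: 0.674
```

Call:
{"name": "move_arm", "arguments": {"moves": [{"jaw":1,"x":0,"y":1.5,"z":0,"ax":0.007,"ay":0,"az":0},{"jaw":1,"x":0,"y":1.5,"z":0,"ax":0,"ay":0,"az":0},{"jaw":1,"x":0,"y":1,"z":0,"ax":0,"ay":0,"az":0},{"jaw":1,"x":0,"y":0.7,"z":0,"ax":0,"ay":0,"az":0},{"jaw":1,"x":0,"y":0.3,"z":0,"ax":0,"ay":0,"az":0},{"jaw":1,"x":0,"y":0.2,"z":0,"ax":0,"ay":0,"az":0},{"jaw":1,"x":0,"y":0,"z":0,"ax":0,"ay":0,"az":0},{"jaw":1,"x":0,"y":0,"z":0,"ax":0,"ay":0,"az":0}]}}

```text
time_s: 12.7
tcp_pos: [0.622, 0.1052, 0.0403]
eef_rot: [[-0.002, -0.003, 1.0], [-1.0, -0.002, -0.002], [0.002, -1.0, -0.003]]
contact_force: [-0.0, 0.2, -1.3]
opening: 0.679
```

Call:
{"name": "move_arm", "arguments": {"moves": [{"jaw":1,"x":0,"y":0.25,"z":0,"ax":0,"ay":0,"az":0},{"jaw":1,"x":0,"y":0.1,"z":0,"ax":0,"ay":0,"az":0},{"jaw":0,"x":0,"y":0,"z":0,"ax":0,"ay":0,"az":0},{"jaw":-1,"x":0,"y":0,"z":0,"ax":0,"ay":0,"az":0},{"jaw":-1,"x":0,"y":0,"z":0,"ax":0,"ay":0,"az":0},{"jaw":-1,"x":0,"y":0,"z":0,"ax":0,"ay":0,"az":0},{"jaw":-1,"x":0,"y":0,"z":0,"ax":0,"ay":0,"az":0},{"jaw":-1,"x":0,"y":0,"z":0,"ax":0,"ay":0,"az":0}]}}

```text
time_s: 13.7
tcp_pos: [0.6225, 0.1052, 0.0371]
eef_rot: [[-0.002, -0.002, 1.0], [-1.0, -0.002, -0.002], [0.002, -1.0, -0.002]]
contact_force: [0.4, 0.6, 0.5]
opening: 1.001
```

Call:
{"name": "move_arm", "arguments": {"moves": [{"jaw":-1,"x":0,"y":-2,"z":0,"ax":0,"ay":0,"az":0},{"jaw":-1,"x":0,"y":-4,"z":0,"ax":0,"ay":0,"az":0},{"jaw":-1,"x":0,"y":-5,"z":0,"ax":0,"ay":0,"az":0},{"jaw":-1,"x":0,"y":-5,"z":0,"ax":0,"ay":0,"az":0},{"jaw":-1,"x":6,"y":-3,"z":0,"ax":0,"ay":0,"az":0},{"jaw":-1,"x":6,"y":0,"z":0,"ax":0,"ay":0,"az":0},{"jaw":-1,"x":5,"y":0,"z":-0.5,"ax":0,"ay":0,"az":0},{"jaw":-1,"x":4,"y":0,"z":-1,"ax":0,"ay":0,"az":0}]}}

```text
time_s: 14.7
tcp_pos: [0.608, -0.103, 0.2317]
eef_rot: [[0.004, -0.001, 1.0], [-1.0, -0.003, 0.004], [0.003, -1.0, -0.001]]
contact_force: [0.8, 0.3, -0.5]
opening: 1.002
```

```bash
python3 - <<'E'
from h import *
o=snap("wrist","w9.png",None,1.25); print(o["tcp_pos"])
for n,p in dict(mlid=(.5975,-.1049,.089),wood=(.5959,-.1045,.011),green=(.4373,.1103,.011),red=(.619,.1057,.011),spoonrim=(.617,.105,.096)).items(): print(n,proj("w9.png",p)*1.25)
E
```

```text
[ 0.60798538 -0.10298084  0.2316518 ]
mlid [405.875 230.625]
wood [404.625 210.75 ]
green [200.25  357.875]
red [178.125 185.875]
spoonrim [122.875 207.   ]
```

View pics/w9.png

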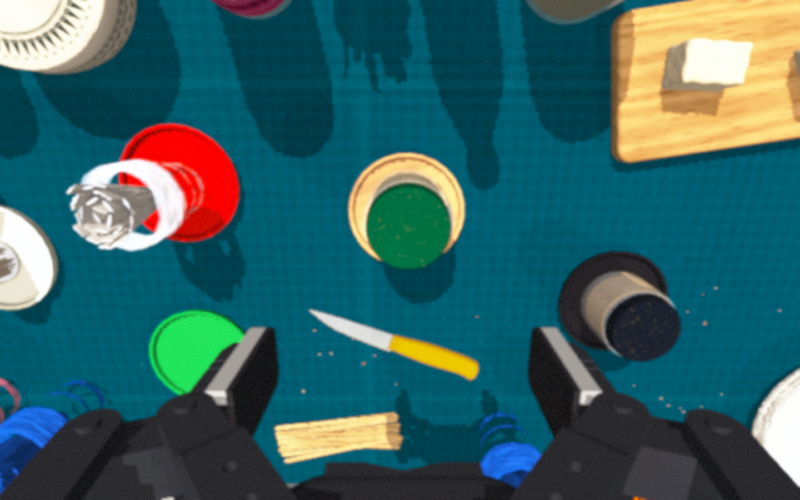

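The wrist view shows the spoons upright on red (ring about (135,205)), the mustard lid at (409,226) on wood, and green empty. Next is the mustard.

Call:
{"name": "move_arm", "arguments": {"moves": [{"jaw":-1,"x":0.2,"y":0,"z":-1,"ax":0,"ay":0.004,"az":0},{"jaw":-1,"x":0,"y":4,"z":0,"ax":0,"ay":0,"az":0},{"jaw":-1,"x":0,"y":4,"z":0,"ax":0,"ay":0,"az":0},{"jaw":-1,"x":0,"y":4,"z":0,"ax":0,"ay":0,"az":0},{"jaw":-1,"x":0,"y":3,"z":0,"ax":0,"ay":0,"az":0},{"jaw":-1,"x":0,"y":2,"z":0,"ax":0,"ay":0,"az":0},{"jaw":-1,"x":0,"y":0.8,"z":0,"ax":0,"ay":0,"az":0},{"jaw":-1,"x":0,"y":0,"z":0,"ax":0,"ay":0,"az":0}]}}

```text
time_s: 15.75
tcp_pos: [0.5942, -0.1066, 0.0503]
eef_rot: [[-0.001, 0.0, 1.0], [-1.0, -0.004, -0.001], [0.004, -1.0, 0.0]]
contact_force: [0.2, 0.0, 0.4]
opening: 1.005
```

Call:
{"name": "move_arm", "arguments": {"moves": [{"jaw":-1,"x":-0.15,"y":0.3,"z":0.35,"ax":0,"ay":0,"az":0.003},{"jaw":-1,"x":0,"y":0.35,"z":0,"ax":0,"ay":0,"az":0},{"jaw":1,"x":0,"y":0,"z":0,"ax":0,"ay":0,"az":0},{"jaw":1,"x":0,"y":0,"z":0,"ax":0,"ay":0,"az":0},{"jaw":1,"x":0,"y":0,"z":0,"ax":0,"ay":0,"az":0},{"jaw":1,"x":0,"y":0,"z":0,"ax":0,"ay":0,"az":0},{"jaw":1,"x":0,"y":0,"z":0,"ax":0,"ay":0,"az":0},{"jaw":1,"x":0,"y":0,"z":0,"ax":0,"ay":0,"az":0}], "grip_force": 40}}

```text
time_s: 16.75
tcp_pos: [0.6042, -0.1078, 0.0533]
eef_rot: [[-0.001, 0.016, 1.0], [-1.0, -0.007, -0.001], [0.007, -1.0, 0.016]]
contact_force: [1.1, 1.2, 0.3]
opening: 0.0
```

Shut again: the tips are about 42 mm above the reported TCP. I'll rise, open and check where the jar stands.

Call:
{"name": "move_arm", "arguments": {"moves": [{"jaw":1,"x":0,"y":-2,"z":0,"ax":-0.015,"ay":0,"az":0.007},{"jaw":1,"x":0,"y":-4,"z":0,"ax":0,"ay":0,"az":0},{"jaw":-1,"x":0,"y":-4,"z":0,"ax":0,"ay":0,"az":0},{"jaw":-1,"x":0,"y":-4,"z":0,"ax":0,"ay":0,"az":0},{"jaw":-1,"x":0,"y":-4,"z":0,"ax":0,"ay":0,"az":0},{"jaw":-1,"x":0,"y":0,"z":0,"ax":0,"ay":0,"az":0},{"jaw":-1,"x":0,"y":0,"z":0,"ax":0,"ay":0,"az":0},{"jaw":-1,"x":0,"y":0,"z":0,"ax":0,"ay":0,"az":0}]}}

```text
time_s: 17.75
tcp_pos: [0.6015, -0.107, 0.2343]
eef_rot: [[-0.001, -0.008, 1.0], [-1.0, 0.003, -0.001], [-0.003, -1.0, -0.008]]
contact_force: [0.1, -0.2, 0.1]
opening: 0.998
```

```bash
cat >> h.py <<'E'
def blob(f,z,lo,hi,near,win=60):
    "centre of an HSV-coloured blob near a world point: bounding-box/enclosing circle centre -> world at z"
    px=np.load("pics/"+f+".npz")["px"];m=cv2.inRange(cv2.cvtColor(px,cv2.COLOR_RGB2HSV),lo,hi)
    p=proj(f,near).astype(int);k=np.zeros_like(m);cv2.circle(k,tuple(int(q) for q in p),win,255,-1);m&=k
    m=cv2.morphologyEx(m,cv2.MORPH_OPEN,np.ones((3,3)))
    c=max(cv2.findContours(m,0,2)[0],key=cv2.contourArea);(u,v),(a,b),_=cv2.fitEllipse(cv2.convexHull(c))
    print("px",round(u,1),round(v,1),"axes",round(a,1),round(b,1),"pred",p,"world",w(f,u,v,z));return m
E
python3 - <<'E'
from h import *
o=snap("wrist","w10.png"); print(o["tcp_pos"],o["opening"],o["eef_rot"][:,1])
for f in ("w9.png","w10.png"): blob(f,.089,(60,80,30),(85,255,160),(.598,-.105,.089),60)
px=np.load("pics/w9.png.npz")["px"]; print(cv2.cvtColor(px,cv2.COLOR_RGB2HSV)[181,327])
E
```

```text
[ 0.60153428 -0.10700046  0.23432918] 0.9975763473212441 [-0.0084951   0.00268806 -0.9999603 ]
px 326.4 180.9 axes 66.1 68.8 pred [324 184] world [ 0.6011 -0.1065  0.089 ]
px 323.1 172.6 axes 66.0 68.8 pred [321 175] world [ 0.601  -0.1066  0.089 ]
[ 76 228 114]
```

Call:
{"name": "move_arm", "arguments": {"moves": [{"jaw":-1,"x":0,"y":0,"z":0,"ax":0.007,"ay":0,"az":-0.003},{"jaw":-1,"x":0,"y":4,"z":0,"ax":0,"ay":0,"az":0},{"jaw":-1,"x":0,"y":4,"z":0,"ax":0,"ay":0,"az":0},{"jaw":-1,"x":0,"y":4,"z":0,"ax":0,"ay":0,"az":0},{"jaw":-1,"x":0,"y":4,"z":0,"ax":0,"ay":0,"az":0},{"jaw":-1,"x":0,"y":2,"z":0,"ax":0,"ay":0,"az":0},{"jaw":-1,"x":0,"y":1.2,"z":0,"ax":0,"ay":0,"az":0},{"jaw":-1,"x":0,"y":0,"z":0,"ax":0,"ay":0,"az":0}]}}

```text
time_s: 18.8
tcp_pos: [0.5999, -0.1067, 0.034]
eef_rot: [[-0.001, -0.003, 1.0], [-1.0, -0.0, -0.001], [0.0, -1.0, -0.003]]
contact_force: [0.3, 0.4, 0.6]
opening: 0.998
```

Call:
{"name": "move_arm", "arguments": {"moves": [{"jaw":0.3,"x":0,"y":0.05,"z":0,"ax":0,"ay":0,"az":0},{"jaw":0.3,"x":0,"y":0,"z":0,"ax":0,"ay":0,"az":0},{"jaw":0.3,"x":0,"y":0,"z":0,"ax":0,"ay":0,"az":0},{"jaw":0.3,"x":0,"y":0,"z":0,"ax":0,"ay":0,"az":0},{"jaw":0.3,"x":0,"y":0,"z":0,"ax":0,"ay":0,"az":0},{"jaw":0.3,"x":0,"y":0,"z":0,"ax":0,"ay":0,"az":0},{"jaw":0.3,"x":0,"y":0,"z":0,"ax":0,"ay":0,"az":0},{"jaw":0.3,"x":0,"y":0,"z":0,"ax":0,"ay":0,"az":0}], "grip_force": 40}}

```text
time_s: 19.8
tcp_pos: [0.6012, -0.1071, 0.0361]
eef_rot: [[-0.001, 0.001, 1.0], [-1.0, -0.001, -0.001], [0.001, -1.0, 0.001]]
contact_force: [-0.3, 0.7, -3.6]
opening: 0.752
```

Call:
{"name": "move_arm", "arguments": {"moves": [{"jaw":1,"x":0,"y":0,"z":0,"ax":0,"ay":0,"az":0},{"jaw":1,"x":0,"y":-0.4,"z":0,"ax":0,"ay":0,"az":0},{"jaw":1,"x":0,"y":-0.5,"z":0,"ax":0,"ay":0,"az":0},{"jaw":1,"x":0,"y":-0.5,"z":0,"ax":0,"ay":0,"az":0},{"jaw":1,"x":0,"y":-0.5,"z":0,"ax":0,"ay":0,"az":0},{"jaw":1,"x":0,"y":-0.5,"z":0,"ax":0,"ay":0,"az":0},{"jaw":1,"x":0,"y":-0.5,"z":0,"ax":0,"ay":0,"az":0},{"jaw":1,"x":0,"y":0,"z":0,"ax":0,"ay":0,"az":0}]}}

```text
time_s: 20.8
tcp_pos: [0.6014, -0.1071, 0.0677]
eef_rot: [[-0.001, 0.002, 1.0], [-1.0, -0.002, -0.001], [0.002, -1.0, 0.002]]
contact_force: [-0.6, 0.6, -3.5]
opening: 0.748
```

```bash
python3 - <<'E'
from h import *
o=snap("wrist","w11.png"); snap("side","s11.png")
a=np.load("pics/w11.png.npz")["px"][:,120:520,::-1]; b=cv2.resize(np.load("pics/s11.png.npz")["px"][110:210,220:320,::-1],(400,400),interpolation=cv2.INTER_CUBIC)
cv2.imwrite("pics/c11.png",np.hstack([a,b])); print(o["tcp_pos"],o["opening"],o["contact_force"])
E
```

```text
[ 0.6014366  -0.10708913  0.06770743] 0.7475832942254649 [-0.62326219  0.5535802  -3.49395566]
```

View pics/c11.png

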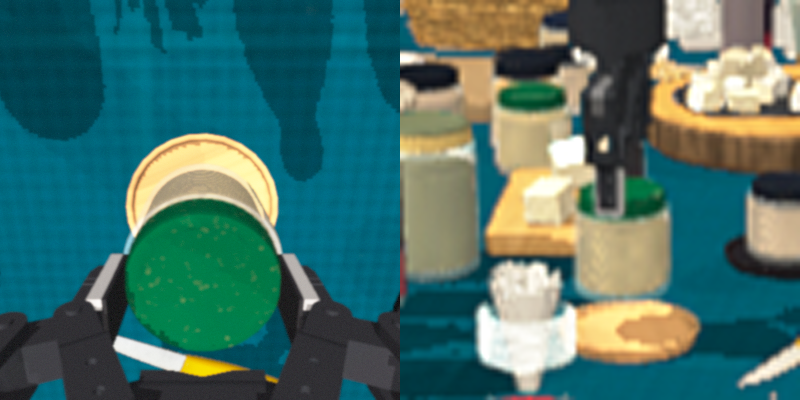

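Call:
{"name": "move_arm", "arguments": {"moves": [{"jaw":1,"x":0,"y":-2.5,"z":0,"ax":0,"ay":0,"az":0},{"jaw":1,"x":-1.5,"y":-1.5,"z":-1.1,"ax":0,"ay":0,"az":0},{"jaw":1,"x":-3,"y":0,"z":-2.2,"ax":0,"ay":0,"az":0},{"jaw":1,"x":-4,"y":0,"z":-3,"ax":0,"ay":0,"az":0},{"jaw":1,"x":-4,"y":0,"z":-3,"ax":0,"ay":0,"az":0},{"jaw":1,"x":-4,"y":0,"z":-3,"ax":0,"ay":0,"az":0},{"jaw":1,"x":-3,"y":0,"z":-2.2,"ax":0,"ay":0,"az":0},{"jaw":1,"x":-1.5,"y":0,"z":-1.1,"ax":0,"ay":0,"az":0}]}}

```text
time_s: 21.9
tcp_pos: [0.4342, 0.1117, 0.1071]
eef_rot: [[-0.002, -0.003, 1.0], [-1.0, -0.0, -0.002], [0.0, -1.0, -0.003]]
contact_force: [0.4, -0.5, -3.4]
opening: 0.751
```

Call:
{"name": "move_arm", "arguments": {"moves": [{"jaw":1,"x":0,"y":0,"z":0,"ax":0,"ay":0,"az":0},{"jaw":1,"x":0,"y":0,"z":0,"ax":0,"ay":0,"az":0},{"jaw":1,"x":0,"y":0.5,"z":0,"ax":0,"ay":0,"az":0},{"jaw":1,"x":0,"y":0.5,"z":0,"ax":0,"ay":0,"az":0},{"jaw":1,"x":0,"y":0.5,"z":0,"ax":0,"ay":0,"az":0},{"jaw":1,"x":0,"y":0.5,"z":0,"ax":0,"ay":0,"az":0},{"jaw":1,"x":0,"y":0,"z":0,"ax":0,"ay":0,"az":0},{"jaw":1,"x":0,"y":0,"z":0,"ax":0,"ay":0,"az":0}]}}

```text
time_s: 22.9
tcp_pos: [0.4332, 0.1113, 0.0852]
eef_rot: [[-0.002, -0.004, 1.0], [-1.0, -0.0, -0.002], [0.0, -1.0, -0.004]]
contact_force: [0.4, -0.4, -3.5]
opening: 0.749
```

Call:
{"name": "move_arm", "arguments": {"moves": [{"jaw":1,"x":0.25,"y":0,"z":0.8,"ax":0.004,"ay":0,"az":0},{"jaw":1,"x":0,"y":0,"z":0,"ax":0,"ay":0,"az":0},{"jaw":1,"x":0,"y":1,"z":0,"ax":0,"ay":0,"az":0},{"jaw":1,"x":0,"y":1.2,"z":0,"ax":0,"ay":0,"az":0},{"jaw":1,"x":0,"y":1,"z":0,"ax":0,"ay":0,"az":0},{"jaw":1,"x":0,"y":0.8,"z":0,"ax":0,"ay":0,"az":0},{"jaw":1,"x":0,"y":0.5,"z":0,"ax":0,"ay":0,"az":0},{"jaw":1,"x":0,"y":0,"z":0,"ax":0,"ay":0,"az":0}]}}

```text
time_s: 23.9
tcp_pos: [0.4416, 0.1086, 0.0366]
eef_rot: [[-0.002, -0.0, 1.0], [-1.0, -0.0, -0.002], [0.0, -1.0, -0.0]]
contact_force: [0.6, -0.2, -3.2]
opening: 0.75
```

```bash
python3 - <<'E'
from h import *
o=snap("wrist","w12.png"); print(o["tcp_pos"],o["contact_force"])
# lid centre vs coaster, both in this same view
L=blob("w12.png",o["tcp_pos"][2]-.030+.083,(60,80,30),(85,255,140),o["tcp_pos"]+[0,0,.053],110)
G=blob("w12.png",.011,(55,80,140),(75,255,255),(.44,.11,.011),110)
E
```

```text
[0.44160157 0.10856745 0.03658776] [ 0.58528838 -0.16139877 -3.17757209]
px 322.6 275.3 axes 152.1 158.8 pred [324 282] world [0.4449 0.1093 0.0896]
px 322.6 216.3 axes 159.3 170.5 pred [321 219] world [0.4418 0.1092 0.011 ]
```

Call:
{"name": "move_arm", "arguments": {"moves": [{"jaw":1,"x":0,"y":0,"z":-0.2,"ax":0,"ay":0,"az":0},{"jaw":1,"x":0,"y":0.15,"z":0,"ax":0,"ay":0,"az":0},{"jaw":1,"x":0,"y":0.1,"z":0,"ax":0,"ay":0,"az":0},{"jaw":1,"x":0,"y":0.05,"z":0,"ax":0,"ay":0,"az":0},{"jaw":0.4,"x":0,"y":0,"z":0,"ax":0,"ay":0,"az":0},{"jaw":-1,"x":0,"y":0,"z":0,"ax":0,"ay":0,"az":0},{"jaw":-1,"x":0,"y":0,"z":0,"ax":0,"ay":0,"az":0},{"jaw":-1,"x":0,"y":0,"z":0,"ax":0,"ay":0,"az":0}]}}

```text
time_s: 24.95
tcp_pos: [0.4409, 0.1087, 0.0352]
eef_rot: [[-0.002, 0.004, 1.0], [-1.0, -0.0, -0.002], [0.0, -1.0, 0.004]]
contact_force: [-0.1, 0.1, -0.2]
opening: 1.0
```

Call:
{"name": "move_arm", "arguments": {"moves": [{"jaw":-1,"x":0,"y":0,"z":0,"ax":0,"ay":0,"az":0},{"jaw":-1,"x":0,"y":-2,"z":0,"ax":0,"ay":0,"az":0},{"jaw":-1,"x":0,"y":-4,"z":0,"ax":0,"ay":0,"az":0},{"jaw":-1,"x":0,"y":-5,"z":0,"ax":0,"ay":0,"az":0},{"jaw":-1,"x":0,"y":-5,"z":0,"ax":0,"ay":0,"az":0},{"jaw":-1,"x":-5,"y":-2,"z":3,"ax":0,"ay":0,"az":0},{"jaw":-1,"x":-6,"y":0,"z":3,"ax":0,"ay":0,"az":0},{"jaw":-1,"x":-6,"y":0,"z":3,"ax":0,"ay":0,"az":0}]}}

```text
time_s: 25.95
tcp_pos: [0.5271, 0.2707, 0.2221]
eef_rot: [[-0.007, 0.004, 1.0], [-1.0, 0.0, -0.007], [-0.0, -1.0, 0.004]]
contact_force: [1.3, -1.2, -0.3]
opening: 1.0
```

```bash
python3 - <<'E'
from h import *
o=snap("wrist","w13.png",None,1.25); print(o["tcp_pos"],o["eef_rot"].round(3).tolist())
for n,p in dict(mlid=(.4385,.110,.089),green=(.4385,.110,.011),white=(.5477,.2965,.011),sticktop=(.5405,.2858,.074)).items(): print(n,proj("w13.png",p)*1.25)
E
```

```text
[0.52708244 0.27074342 0.2221185 ] [[-0.007, 0.004, 1.0], [-1.0, 0.0, -0.007], [-0.0, -1.0, 0.004]]
mlid [604.75 327.  ]
green [569.125 289.625]
white [375.125 178.875]
sticktop [384.25 199.75]
```

View pics/w13.png

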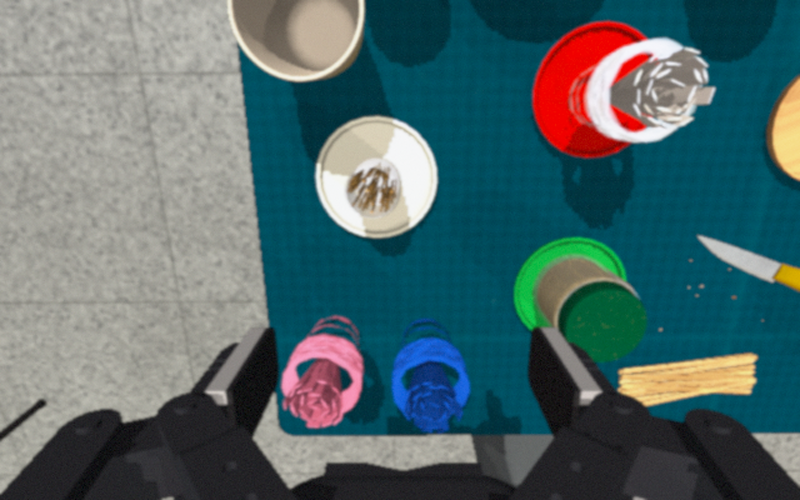

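```bash
python3 - <<'E'
from h import *
g=lambda u,v,z:w("w13.png",u/1.25,v/1.25,z)
print("white",g(376.5,177,.011),"sticks top",g(374,186,.074),g(374,184,.06),"must",g(603,319,.089),"green",g(572,293,.011),"red",g(595,90,.011),"spoonrim",g(640,91,.096))
E
```

```text
white [0.5494 0.2952 0.011 ] sticks top [0.5511 0.2934 0.074 ] [0.5505 0.2943 0.06  ] must [0.4456 0.1123 0.089 ] green [0.4349 0.1068 0.011 ] red [0.6216 0.1074 0.011 ] spoonrim [0.6165 0.1129 0.096 ]
```

Call:
{"name": "move_arm", "arguments": {"moves": [{"jaw":-1,"x":-2.4,"y":0,"z":2.2,"ax":-0.003,"ay":-0.006,"az":0},{"jaw":-1,"x":0,"y":4,"z":0,"ax":0,"ay":0,"az":0},{"jaw":-1,"x":0,"y":4,"z":0,"ax":0,"ay":0,"az":0},{"jaw":-1,"x":0,"y":4,"z":0,"ax":0,"ay":0,"az":0},{"jaw":-1,"x":0,"y":4,"z":0,"ax":0,"ay":0,"az":0},{"jaw":-1,"x":0,"y":2,"z":0,"ax":0,"ay":0,"az":0},{"jaw":-1,"x":0,"y":1,"z":0,"ax":0,"ay":0,"az":0},{"jaw":-1,"x":0,"y":0,"z":0,"ax":0,"ay":0,"az":0}]}}

```text
time_s: 27.0
tcp_pos: [0.5536, 0.3044, 0.0254]
eef_rot: [[0.004, 0.003, 1.0], [-1.0, 0.003, 0.004], [-0.003, -1.0, 0.003]]
contact_force: [0.6, -0.1, 0.5]
opening: 1.0
```

Call:
{"name": "move_arm", "arguments": {"moves": [{"jaw":-1,"x":0.95,"y":0,"z":-0.45,"ax":-0.003,"ay":0.004,"az":-0.003},{"jaw":-1,"x":0,"y":0.8,"z":0,"ax":0,"ay":0,"az":0},{"jaw":-1,"x":0,"y":0.5,"z":0,"ax":0,"ay":0,"az":0},{"jaw":-1,"x":0,"y":0,"z":0,"ax":0,"ay":0,"az":0},{"jaw":0.5,"x":0,"y":0,"z":0,"ax":0,"ay":0,"az":0},{"jaw":0.5,"x":0,"y":0,"z":0,"ax":0,"ay":0,"az":0},{"jaw":0.5,"x":0,"y":0,"z":0,"ax":0,"ay":0,"az":0},{"jaw":0.5,"x":0,"y":0,"z":0,"ax":0,"ay":0,"az":0}], "grip_force": 25}}

```text
time_s: 28.0
tcp_pos: [0.5504, 0.2949, 0.0144]
eef_rot: [[-0.0, 0.004, 1.0], [-1.0, 0.002, -0.0], [-0.002, -1.0, 0.004]]
contact_force: [-0.1, -0.2, -0.7]
opening: 0.491
```

Call:
{"name": "move_arm", "arguments": {"moves": [{"jaw":1,"x":0,"y":0,"z":0,"ax":0,"ay":0,"az":0},{"jaw":1,"x":0,"y":0,"z":0,"ax":0,"ay":0,"az":0},{"jaw":1,"x":0,"y":0,"z":0,"ax":0,"ay":0,"az":0},{"jaw":1,"x":0,"y":0,"z":0,"ax":0,"ay":0,"az":0},{"jaw":1,"x":0,"y":0,"z":0,"ax":0,"ay":0,"az":0},{"jaw":1,"x":0,"y":0,"z":0,"ax":0,"ay":0,"az":0},{"jaw":1,"x":0,"y":0,"z":0,"ax":0,"ay":0,"az":0},{"jaw":1,"x":0,"y":0,"z":0,"ax":0,"ay":0,"az":0}]}}

```text
time_s: 29.0
tcp_pos: [0.5504, 0.2949, 0.0144]
eef_rot: [[-0.0, 0.004, 1.0], [-1.0, 0.002, -0.0], [-0.002, -1.0, 0.004]]
contact_force: [0.5, -0.2, 1.0]
opening: 0.496
```

Call:
{"name": "move_arm", "arguments": {"moves": [{"jaw":1,"x":0,"y":-1,"z":0,"ax":0,"ay":0,"az":0},{"jaw":1,"x":0,"y":-3,"z":0,"ax":0,"ay":0,"az":0},{"jaw":1,"x":0,"y":-4,"z":0,"ax":0,"ay":0,"az":0},{"jaw":1,"x":0,"y":-4,"z":0,"ax":0,"ay":0,"az":0},{"jaw":1,"x":0,"y":-2.5,"z":0,"ax":0,"ay":0,"az":0},{"jaw":1,"x":2,"y":-1,"z":0.2,"ax":0,"ay":0,"az":0},{"jaw":1,"x":4,"y":0,"z":0.5,"ax":0,"ay":0,"az":0},{"jaw":1,"x":5,"y":0,"z":0.7,"ax":0,"ay":0,"az":0}]}}

```text
time_s: 30.0
tcp_pos: [0.5631, 0.1824, 0.1771]
eef_rot: [[0.004, 0.005, 1.0], [-1.0, 0.002, 0.004], [-0.002, -1.0, 0.005]]
contact_force: [1.4, -0.8, -0.5]
opening: 0.497
```

Call:
{"name": "move_arm", "arguments": {"moves": [{"jaw":1,"x":5,"y":0,"z":0.7,"ax":0,"ay":0,"az":0},{"jaw":1,"x":5,"y":0,"z":0.7,"ax":0,"ay":0,"az":0},{"jaw":1,"x":5,"y":0,"z":0.6,"ax":0,"ay":0,"az":0},{"jaw":1,"x":5,"y":0,"z":0.6,"ax":0,"ay":0,"az":0},{"jaw":1,"x":4,"y":0,"z":0.4,"ax":0,"ay":0,"az":0},{"jaw":1,"x":2,"y":0,"z":0.2,"ax":0,"ay":0,"az":0},{"jaw":1,"x":1,"y":0,"z":0,"ax":0,"ay":0,"az":0},{"jaw":1,"x":0,"y":0,"z":0,"ax":0,"ay":0,"az":0}]}}

```text
time_s: 31.0
tcp_pos: [0.5912, -0.1047, 0.1747]
eef_rot: [[-0.002, -0.001, 1.0], [-1.0, 0.002, -0.002], [-0.002, -1.0, -0.001]]
contact_force: [-0.6, -0.4, -0.8]
opening: 0.486
```

Call:
{"name": "move_arm", "arguments": {"moves": [{"jaw":1,"x":0,"y":0,"z":0.7,"ax":0,"ay":0,"az":0},{"jaw":1,"x":0,"y":3,"z":0,"ax":0,"ay":0,"az":0},{"jaw":1,"x":0,"y":4,"z":0,"ax":0,"ay":0,"az":0},{"jaw":1,"x":0,"y":3,"z":0,"ax":0,"ay":0,"az":0},{"jaw":1,"x":0,"y":2,"z":0,"ax":0,"ay":0,"az":0},{"jaw":1,"x":0,"y":1.5,"z":0,"ax":0,"ay":0,"az":0},{"jaw":1,"x":0,"y":0.6,"z":0,"ax":0,"ay":0,"az":0},{"jaw":1,"x":0,"y":0,"z":0,"ax":0,"ay":0,"az":0}]}}

```text
time_s: 32.0
tcp_pos: [0.6028, -0.0966, 0.0308]
eef_rot: [[0.008, 0.003, 1.0], [-1.0, 0.002, 0.008], [-0.002, -1.0, 0.003]]
contact_force: [-0.5, 0.8, -0.5]
opening: 0.493
```

```bash
python3 - <<'E'
from h import *
o=snap("wrist","w14.png"); snap("side","s14.png"); print(o["tcp_pos"],o["opening"])
a=np.load("pics/w14.png.npz")["px"][:,120:520,::-1]; b=cv2.resize(np.load("pics/s14.png.npz")["px"][110:210,220:320,::-1],(400,400),interpolation=cv2.INTER_CUBIC)
cv2.imwrite("pics/c14.png",np.hstack([a,b]))
for p in ((.597,-.105,.011),o["tcp_pos"]+[-.0014,0,-.0084],o["tcp_pos"]+[-.0014,0,.0596]): print(proj("w14.png",p)-[120,0],(proj("s14.png",p)-[220,110])*4+[400,0])
E
```

```text
[ 0.60277173 -0.09655374  0.03082685] 0.49269835784297134
[217.2 228.8] [622.4 327.2]
[203.8 229.1] [614.  316.8]
[204.2 293.8] [612.8 233.6]
```

View pics/c14.png

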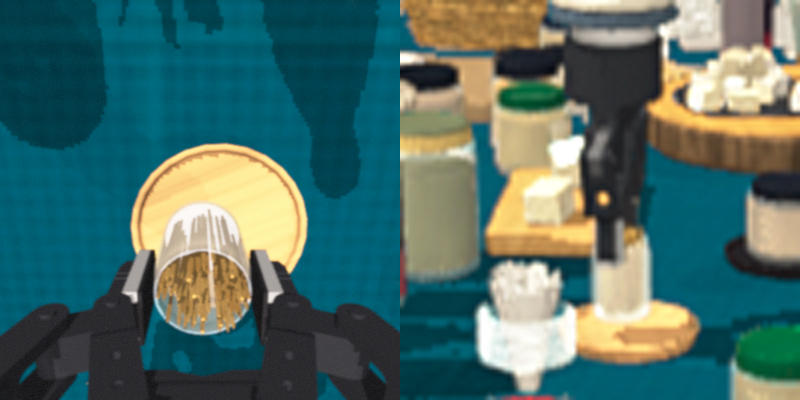

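```bash
python3 - <<'E'
from h import *
def ext(f,c,r,z,off,s):
    P=np.array([(proj(f,(c[0]+r*np.cos(a),c[1]+r*np.sin(a),z))-off)*s for a in np.linspace(0,6.28,73)])
    return "x %.0f-%.0f y %.0f-%.0f"%(P[:,0].min(),P[:,0].max(),P[:,1].min(),P[:,1].max())
t=np.load; j=(.6014,-.0966)
for f,off,s in (("w14.png",[120,0],1),("s14.png",[120,110],4)):
    print(f,"coaster",ext(f,(.597,-.105),.055,.011,off,s),"jar top",ext(f,j,.0225,.0904,off,s),"jar foot",ext(f,j,.0225,.0224,off,s))
E
```

```text
w14.png coaster x 129-306 y 140-305 jar top x 148-261 y 242-341 jar foot x 166-242 y 192-264
s14.png coaster x 552-693 y 303-353 jar top x 583-642 y 224-243 jar foot x 585-643 y 307-327
```

Call:
{"name": "move_arm", "arguments": {"moves": [{"jaw":1,"x":0.85,"y":0,"z":-0.45,"ax":0,"ay":0.008,"az":0},{"jaw":1,"x":0,"y":0,"z":0,"ax":0,"ay":0,"az":0},{"jaw":1,"x":0,"y":0.6,"z":0,"ax":0,"ay":0,"az":0},{"jaw":1,"x":0,"y":0.4,"z":0,"ax":0,"ay":0,"az":0},{"jaw":1,"x":0,"y":0.3,"z":0,"ax":0,"ay":0,"az":0},{"jaw":1,"x":0,"y":0.1,"z":0,"ax":0,"ay":0,"az":0},{"jaw":1,"x":0,"y":0,"z":0,"ax":0,"ay":0,"az":0},{"jaw":1,"x":0,"y":0,"z":0,"ax":0,"ay":0,"az":0}]}}

```text
time_s: 33.1
tcp_pos: [0.5991, -0.1063, 0.0177]
eef_rot: [[-0.002, 0.006, 1.0], [-1.0, 0.001, -0.002], [-0.001, -1.0, 0.006]]
contact_force: [0.2, -0.2, -0.2]
opening: 0.493
```

Lower about 2.5 mm more and release.

Call:
{"name": "move_arm", "arguments": {"moves": [{"jaw":1,"x":0,"y":0.2,"z":-0.1,"ax":0,"ay":0,"az":0},{"jaw":1,"x":0,"y":0.1,"z":0,"ax":0,"ay":0,"az":0},{"jaw":1,"x":0,"y":0,"z":0,"ax":0,"ay":0,"az":0},{"jaw":-0.3,"x":0,"y":0,"z":0,"ax":0,"ay":0,"az":0},{"jaw":-1,"x":0,"y":0,"z":0,"ax":0,"ay":0,"az":0},{"jaw":-1,"x":0,"y":0,"z":0,"ax":0,"ay":0,"az":0},{"jaw":-1,"x":0,"y":0,"z":0,"ax":0,"ay":0,"az":0},{"jaw":-1,"x":0,"y":0,"z":0,"ax":0,"ay":0,"az":0}]}}

```text
time_s: 34.1
tcp_pos: [0.5983, -0.1064, 0.0148]
eef_rot: [[-0.002, 0.007, 1.0], [-1.0, 0.001, -0.002], [-0.001, -1.0, 0.007]]
contact_force: [1.1, -0.2, -0.7]
opening: 1.005
```

Call:
{"name": "move_arm", "arguments": {"moves": [{"jaw":-1,"x":0,"y":-2,"z":0,"ax":-0.005,"ay":0,"az":0},{"jaw":-1,"x":0,"y":-4,"z":0,"ax":0,"ay":0,"az":0},{"jaw":-1,"x":0,"y":-6,"z":0,"ax":0,"ay":0,"az":0},{"jaw":-1,"x":0,"y":-6,"z":0,"ax":0,"ay":0,"az":0},{"jaw":-1,"x":-5,"y":-2,"z":0,"ax":0,"ay":0,"az":0},{"jaw":-1,"x":-6,"y":0,"z":0.5,"ax":0,"ay":0,"az":0},{"jaw":-1,"x":-5,"y":0,"z":0.5,"ax":0,"ay":0,"az":0},{"jaw":-1,"x":-4,"y":0,"z":0.5,"ax":0,"ay":0,"az":0}]}}

```text
time_s: 35.1
tcp_pos: [0.614, 0.0962, 0.2226]
eef_rot: [[-0.007, 0.003, 1.0], [-1.0, 0.002, -0.007], [-0.002, -1.0, 0.003]]
contact_force: [0.6, -0.4, -0.3]
opening: 1.0
```

```bash
python3 - <<'E'
from h import *
o=snap("wrist","w15.png"); print(o["tcp_pos"],o["eef_rot"].round(3).tolist())
# white ring/cup and red coaster
c=blob("w15.png",.096,(0,0,190),(180,45,255),(.618,.105,.096),75); cv2.imwrite("pics/m15.png",c)
blob("w15.png",.011,(0,150,120),(8,255,255),(.619,.1057,.011),75)
E
```

```text
[0.6140009  0.09620861 0.22260615] [[-0.007, 0.003, 1.0], [-1.0, 0.002, -0.007], [-0.002, -1.0, 0.003]]
px 313.0 173.5 axes 70.3 72.8 pred [313 174] world [0.6187 0.1056 0.096 ]
px 315.1 153.4 axes 92.8 94.1 pred [314 156] world [0.6225 0.1054 0.011 ]
```

Call:
{"name": "move_arm", "arguments": {"moves": [{"jaw":-1,"x":0,"y":0,"z":0.2,"ax":0,"ay":-0.005,"az":0},{"jaw":-1,"x":0,"y":0,"z":0,"ax":0,"ay":0,"az":0},{"jaw":-1,"x":0,"y":0.5,"z":0,"ax":0,"ay":0,"az":0},{"jaw":-1,"x":0,"y":1,"z":0,"ax":0,"ay":0,"az":0},{"jaw":-1,"x":0,"y":1,"z":0,"ax":0,"ay":0,"az":0},{"jaw":-1,"x":0,"y":0.5,"z":0,"ax":0,"ay":0,"az":0},{"jaw":-1,"x":0,"y":0,"z":0,"ax":0,"ay":0,"az":0},{"jaw":-1,"x":0,"y":0,"z":0,"ax":0,"ay":0,"az":0}]}}

```text
time_s: 36.15
tcp_pos: [0.6158, 0.0985, 0.1895]
eef_rot: [[-0.001, 0.001, 1.0], [-1.0, 0.003, -0.001], [-0.003, -1.0, 0.001]]
contact_force: [-1.5, -0.0, -0.3]
opening: 1.0
```

Call:
{"name": "move_arm", "arguments": {"moves": [{"jaw":-1,"x":-0.7,"y":0,"z":0.1,"ax":0,"ay":0,"az":-0.003},{"jaw":-1,"x":0,"y":0,"z":0,"ax":0,"ay":0,"az":0},{"jaw":-1,"x":0,"y":3,"z":0,"ax":0,"ay":0,"az":0},{"jaw":-1,"x":0,"y":4,"z":0,"ax":0,"ay":0,"az":0},{"jaw":-1,"x":0,"y":4,"z":0,"ax":0,"ay":0,"az":0},{"jaw":-1,"x":0,"y":3,"z":0,"ax":0,"ay":0,"az":0},{"jaw":-1,"x":0,"y":1,"z":0,"ax":0,"ay":0,"az":0},{"jaw":-1,"x":0,"y":0,"z":0,"ax":0,"ay":0,"az":0}]}}

```text
time_s: 37.15
tcp_pos: [0.6203, 0.1073, 0.0385]
eef_rot: [[0.0, 0.008, 1.0], [-1.0, -0.0, 0.0], [0.0, -1.0, 0.008]]
contact_force: [-0.0, 0.3, 0.2]
opening: 0.995
```

Call:
{"name": "move_arm", "arguments": {"moves": [{"jaw":-1,"x":0.15,"y":0.1,"z":-0.3,"ax":-0.006,"ay":0,"az":0},{"jaw":-1,"x":0,"y":0,"z":0,"ax":0,"ay":0,"az":0},{"jaw":0.5,"x":0,"y":0,"z":0,"ax":0,"ay":0,"az":0},{"jaw":0.5,"x":0,"y":0,"z":0,"ax":0,"ay":0,"az":0},{"jaw":0.5,"x":0,"y":0,"z":0,"ax":0,"ay":0,"az":0},{"jaw":0.5,"x":0,"y":0,"z":0,"ax":0,"ay":0,"az":0},{"jaw":0.5,"x":0,"y":0,"z":0,"ax":0,"ay":0,"az":0},{"jaw":0.5,"x":0,"y":0,"z":0,"ax":0,"ay":0,"az":0}], "grip_force": 25}}

```text
time_s: 38.15
tcp_pos: [0.6193, 0.1058, 0.0413]
eef_rot: [[0.0, 0.007, 1.0], [-1.0, 0.0, 0.0], [-0.0, -1.0, 0.007]]
contact_force: [-0.4, 1.2, -0.6]
opening: 0.673
```

Call:
{"name": "move_arm", "arguments": {"moves": [{"jaw":1,"x":0,"y":-0.5,"z":0,"ax":-0.006,"ay":0,"az":0},{"jaw":1,"x":0,"y":-2,"z":0,"ax":0,"ay":0,"az":0},{"jaw":1,"x":0,"y":-3,"z":0,"ax":0,"ay":0,"az":0},{"jaw":1,"x":-2.5,"y":-1,"z":-0.9,"ax":0,"ay":0,"az":0},{"jaw":1,"x":-4,"y":0,"z":-1.5,"ax":0,"ay":0,"az":0},{"jaw":1,"x":-4,"y":0,"z":-1.5,"ax":0,"ay":0,"az":0},{"jaw":1,"x":-4,"y":0,"z":-1.5,"ax":0,"ay":0,"az":0},{"jaw":1,"x":-2.5,"y":0,"z":-0.8,"ax":0,"ay":0,"az":0}]}}

```text
time_s: 39.15
tcp_pos: [0.5572, 0.279, 0.1111]
eef_rot: [[-0.003, 0.001, 1.0], [-1.0, 0.001, -0.003], [-0.001, -1.0, 0.001]]
contact_force: [0.8, -0.1, -1.5]
opening: 0.674
```

Call:
{"name": "move_arm", "arguments": {"moves": [{"jaw":1,"x":0,"y":0,"z":0,"ax":0,"ay":0,"az":0},{"jaw":1,"x":0,"y":0,"z":0,"ax":0,"ay":0,"az":0},{"jaw":1,"x":0,"y":0.5,"z":0,"ax":0,"ay":0,"az":0},{"jaw":1,"x":0,"y":0.5,"z":0,"ax":0,"ay":0,"az":0},{"jaw":1,"x":0,"y":0.5,"z":0,"ax":0,"ay":0,"az":0},{"jaw":1,"x":0,"y":0.5,"z":0,"ax":0,"ay":0,"az":0},{"jaw":1,"x":0,"y":0,"z":0,"ax":0,"ay":0,"az":0},{"jaw":1,"x":0,"y":0,"z":0,"ax":0,"ay":0,"az":0}]}}

```text
time_s: 40.15
tcp_pos: [0.5576, 0.278, 0.0899]
eef_rot: [[-0.004, 0.001, 1.0], [-1.0, 0.0, -0.004], [-0.0, -1.0, 0.001]]
contact_force: [0.3, 0.9, 0.0]
opening: 0.673
```

Move by dx −0.7 cm and dy +1.8 cm, then down about 4.8 cm.

Call:
{"name": "move_arm", "arguments": {"moves": [{"jaw":1,"x":-1.8,"y":0,"z":-0.7,"ax":0,"ay":-0.004,"az":0},{"jaw":1,"x":0,"y":0,"z":0,"ax":0,"ay":0,"az":0},{"jaw":1,"x":0,"y":1,"z":0,"ax":0,"ay":0,"az":0},{"jaw":1,"x":0,"y":1.2,"z":0,"ax":0,"ay":0,"az":0},{"jaw":1,"x":0,"y":1,"z":0,"ax":0,"ay":0,"az":0},{"jaw":1,"x":0,"y":0.7,"z":0,"ax":0,"ay":0,"az":0},{"jaw":1,"x":0,"y":0.4,"z":0,"ax":0,"ay":0,"az":0},{"jaw":1,"x":0,"y":0,"z":0,"ax":0,"ay":0,"az":0}]}}

```text
time_s: 41.15
tcp_pos: [0.5499, 0.2972, 0.0433]
eef_rot: [[0.001, 0.0, 1.0], [-1.0, 0.0, 0.001], [-0.0, -1.0, 0.0]]
contact_force: [-0.4, 0.9, -0.4]
opening: 0.676
```

```bash
python3 - <<'E'
from h import *
o=snap("wrist","w16.png",(150,60,490,400),1.7); print(o["tcp_pos"],o["opening"])
def ext(c,r,z):
    P=np.array([(proj("w16.png",(c[0]+r*np.cos(a),c[1]+r*np.sin(a),z))-[150,60])*1.7 for a in np.linspace(0,6.28,73)])
    return "x %.0f-%.0f y %.0f-%.0f"%(P[:,0].min(),P[:,0].max(),P[:,1].min(),P[:,1].max())
t=o["tcp_pos"]
print("white",ext((.548,.296),.055,.011),"cup rim",ext((t[0]-.002,t[1]),.030,t[2]+.059),"cup foot",ext((t[0]-.002,t[1]),.022,t[2]-.03))
E
```

```text
[0.54988229 0.29721683 0.0433474 ] 0.6764847111142922
white x 155-442 y 120-390 cup rim x 169-424 y 280-503 cup foot x 237-353 y 211-320
```

View pics/w16.png

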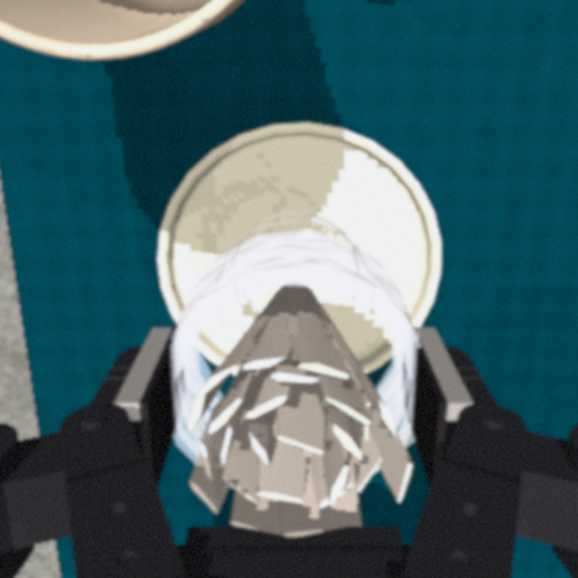

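Call:
{"name": "move_arm", "arguments": {"moves": [{"jaw":1,"x":0.05,"y":0.3,"z":0,"ax":0,"ay":0,"az":0},{"jaw":1,"x":0,"y":0.25,"z":0,"ax":0,"ay":0,"az":0},{"jaw":1,"x":0,"y":0.1,"z":0,"ax":0,"ay":0,"az":0},{"jaw":1,"x":0,"y":0,"z":0,"ax":0,"ay":0,"az":0},{"jaw":0,"x":0,"y":0,"z":0,"ax":0,"ay":0,"az":0},{"jaw":-1,"x":0,"y":0,"z":0,"ax":0,"ay":0,"az":0},{"jaw":-1,"x":0,"y":0,"z":0,"ax":0,"ay":0,"az":0},{"jaw":-1,"x":0,"y":0,"z":0,"ax":0,"ay":0,"az":0}]}}

```text
time_s: 42.2
tcp_pos: [0.5529, 0.2975, 0.0415]
eef_rot: [[0.001, 0.008, 1.0], [-1.0, 0.003, 0.001], [-0.003, -1.0, 0.008]]
contact_force: [-1.0, -0.1, -0.8]
opening: 1.003
```

Call:
{"name": "move_arm", "arguments": {"moves": [{"jaw":-1,"x":0,"y":0,"z":0,"ax":0,"ay":0,"az":0},{"jaw":-1,"x":0,"y":-2,"z":0,"ax":0,"ay":0,"az":0},{"jaw":-1,"x":0,"y":-4,"z":0,"ax":0,"ay":0,"az":0},{"jaw":-1,"x":0,"y":-6,"z":0,"ax":0,"ay":0,"az":0},{"jaw":-1,"x":0,"y":-6,"z":0,"ax":0,"ay":0,"az":0},{"jaw":-1,"x":5,"y":-4,"z":0,"ax":0,"ay":0,"az":0},{"jaw":-1,"x":6,"y":0,"z":0,"ax":0,"ay":0,"az":0},{"jaw":-1,"x":6,"y":0,"z":0,"ax":0,"ay":0,"az":0}]}}

```text
time_s: 43.2
tcp_pos: [0.5514, 0.128, 0.2663]
eef_rot: [[0.007, 0.008, 1.0], [-1.0, 0.002, 0.007], [-0.002, -1.0, 0.008]]
contact_force: [1.4, -0.6, -0.1]
opening: 0.998
```

Call:
{"name": "move_arm", "arguments": {"moves": [{"jaw":-1,"x":6,"y":0,"z":-2,"ax":0,"ay":0,"az":0},{"jaw":-1,"x":6,"y":0,"z":-2,"ax":0,"ay":0,"az":0},{"jaw":-1,"x":6,"y":0,"z":-2,"ax":0,"ay":0,"az":0},{"jaw":-1,"x":6,"y":0,"z":-2,"ax":0,"ay":0,"az":0},{"jaw":-1,"x":6,"y":0,"z":-2,"ax":0,"ay":0,"az":0},{"jaw":-1,"x":6,"y":0,"z":0,"ax":0,"ay":0,"az":0},{"jaw":-1,"x":6,"y":0,"z":0,"ax":0,"ay":0,"az":0},{"jaw":-1,"x":6,"y":0,"z":0,"ax":0,"ay":0,"az":0}]}}

```text
time_s: 44.2
tcp_pos: [0.4532, -0.3553, 0.2664]
eef_rot: [[0.006, 0.013, 1.0], [-1.0, 0.0, 0.006], [-0.0, -1.0, 0.013]]
contact_force: [1.4, -0.1, -0.6]
opening: 0.999
```

Call:
{"name": "move_arm", "arguments": {"moves": [{"jaw":-1,"x":6,"y":0,"z":-2,"ax":0,"ay":0,"az":0},{"jaw":-1,"x":6,"y":0,"z":-2,"ax":0,"ay":0,"az":0},{"jaw":-1,"x":6,"y":0,"z":-2,"ax":0,"ay":0,"az":0},{"jaw":-1,"x":3,"y":0,"z":0,"ax":0,"ay":0,"az":0},{"jaw":-1,"x":0,"y":0,"z":0,"ax":0,"ay":0,"az":0},{"jaw":-1,"x":0,"y":0,"z":0,"ax":0,"ay":0,"az":0},{"jaw":-1,"x":0,"y":0,"z":0,"ax":0,"ay":0,"az":0},{"jaw":-1,"x":0,"y":0,"z":0,"ax":0,"ay":0,"az":0}]}}

```text
time_s: 45.2
tcp_pos: [0.3933, -0.5661, 0.2643]
eef_rot: [[0.004, 0.012, 1.0], [-1.0, 0.001, 0.004], [-0.001, -1.0, 0.012]]
contact_force: [-0.4, 0.5, -0.0]
opening: 1.003
```

```bash
python3 - <<'E'
from h import *
snap("top","t17.png"); print(bot.get_obs()["tcp_pos"],bot.get_obs()["contact_force"])
px=np.load("pics/t17.png.npz")["px"][:,:,::-1][115:265,160:490]
cv2.imwrite("pics/c17.png",cv2.resize(px,None,fx=2.4,fy=2.4,interpolation=cv2.INTER_CUBIC))
def ext(n,c,r,z):
    P=np.array([(proj("t17.png",(c[0]+r*np.cos(a),c[1]+r*np.sin(a),z))-[160,115]+.5)*2.4-.5 for a in np.linspace(0,6.28,73)])
    print(n,"x %.0f-%.0f y %.0f-%.0f"%(P[:,0].min(),P[:,0].max(),P[:,1].min(),P[:,1].max()))
ext("lid",(.4373,.1103),.0335,.089);ext("spoonrim",(.5477,.2965),.03,.096);ext("sticktop",(.5959,-.1045),.0225,.074);ext("spread",(.5015,-.3153),.031,.073)
blob("t17.png",.089,(60,80,30),(85,255,160),(.438,.11,.089),25)
E
```

```text
[ 0.39339554 -0.56607497  0.26437182] [-0.07099749  0.26243967  0.99920788]
lid x 229-303 y 217-291
spoonrim x 28-94 y 103-168
sticktop x 472-519 y 63-109
spread x 689-755 y 149-214
px 270.0 219.4 axes 30.4 31.2 pred [270 220] world [0.4398 0.1119 0.089 ]
```

```bash
python3 - <<'E'
from h import *
px=np.load("pics/t17.png.npz")["px"]; g=cv2.cvtColor(px,cv2.COLOR_RGB2GRAY).astype(int)
def asc(x0,x1,y0,y1):
    print("x0",x0)
    for y in range(y0,y1): print(y,"".join(" .:-=+*#%@"[min(9,g[y,x]//26)] for x in range(x0,x1)))
asc(168,226,150,206); asc(336,392,132,184)
for n,c,z in (("spoonrim",(.548,.296),.096),("spoontop",(.548,.296),.128),("white",(.548,.296),.011),("sticktop",(.5965,-.105),.074),("stickfoot",(.5965,-.105),.006),("wood",(.5965,-.105),.011)): print(n,proj("t17.png",(*c,z)))
snap("side","s17.png")
E
```

```text
x0 168
150 ::::...............................:::::::::::::::::::::::
151 :::::.........................:.....::::::::::::::::::::::
152 ::::................:...............::::::::::::::::::::::
153 ::::................................::::::::::::::::::::::
154 ::::..........:::::::...............::::::::::::::::::::::
155 :::........:-===++++=-::...::::::::..:::::::::::::::::::::
156 ::::.....:=+**#%%@@%%#*=---==++++==--:::::::::::::::::::::
157 ::::::---+#%%%%@@@@@@@@%#***######**+++=--::::::::::::::::
158 ::::-=+++#%@%%#%%@@@@@@@@@@%%%%%%%%%%%%#*+-:::::::::::::::
159 :::-=+++*%@%%####%@@@@@@@@@@%%%%%%%%%%@@@%*=-:::::::::::::
160 :::-=+++*#########%@@@@@@@@@@%%%%%%%%%@@@@%#+-::::::::::::
161 :::-+**+++*######*##%@@@@@@@@@%%%%%%%@@@@@@@%*=:::::::::::
162 :::=*##+++*######***%%@@@@@@@@@@%%%%@@@@@@@@@%*=::::::::::
163 ::=*#%*++#%%#**###**%@@%%%@@@@@@@%%%@@@@@@@@@@%*=:::::::::
164 :-+#%#++*###*++*##**#%@%%%%@@@@@@%%%@@@@@@@@@@@%*-::::::::
165 :-*##*+++*****+***++*#%%%%%@@@@@@%%%@@@@@@@@@@@@%+-:::::::
166 -+#%#*++==++******+++###%%%%@@@@@@%%@@@@@@@@@@@@@#=:::::::
167 -+%%***+====++*##+
[... 5045 characters left out ...]
**###*+-:::::::::::
175 ::::::::::::=*#%%@@@%%#*##*************##*=-::::::::::::
176 :::::::::::::-+*%%@%%%#***#*#*******+***+=-:::::::::::::
177 ::::::::::::::-=*#%%%##**********++*+++=-:::::::::::::::
178 ::::::::::::::.:-=+*####***+++***+++==-::.::::::::::::::
179 ::::::::::::::..::--=+**+++++++++==--:::.:::::::::::::::
180 ::::::::::::::::..:::-----=====---:::...::::::::::::::::
181 :::::::::::::::::::...::::::::::::....::::::::::::::::::
182 :::::::::::-:::::::::..................:::::::::::::::::
183 ::::::::::::::::::::::::...............:::::::::::::::::
spoonrim [185.5 171. ]
spoontop [180.1 167.7]
white [198.1 178.7]
sticktop [366.4 150.3]
stickfoot [363.  157.9]
wood [363.2 157.4]
```

The top-view numbers put the mustard about 3 mm off the green centre, the spoon rim about 5 mm off the white centre, and the sticks consistent with the wood centre. The arm is clear, so I'm handing in.

```bash
python3 - <<'E'
from h import *
blob("t17.png",.011,(0,150,120),(8,255,255),(.619,.1057,.011),35)
print(order.finish_job())
E
```

```text
px 276.4 149.0 axes 42.3 43.0 pred [277 149] world [0.6198 0.1072 0.011 ]
the job is handed in; nothing more can be done
None
```

All four things were on their own coasters when I handed the job in, at about 45 s of the 128 s allowed. The black-lidded jar was already home, so I left it. I parked the spoons on red, then moved the mustard to green, the sticks to wood and the spoons to white.

**Last checks, from the top camera:**
- **Mustard:** about 3 mm off the centre of the green coaster.
- **Spoons:** rim about 5 mm off the centre of the white coaster.
- **Sticks:** no separate measurement, only consistent with the centre of the wooden coaster to within about 6 mm; the arm's reading at release puts them 1–2 mm off.
- **Red coaster:** its full disc is visible, so it is empty.
- **Arm:** clear of everything, with the contact force near zero.

**What failed or disagreed:**
- The first spoon grasp and the first mustard grasp closed above the object. The fingertips sit about 40 mm higher than the reported TCP, which does not match the description. I lowered the later grasps to suit; neither object moved.
- The wrist camera put things about 2–3 mm farther ahead than the top camera. The side camera was off by about 2 pixels.
- The spoon cup was probably let go about 4 mm above the coaster floor, because the arm had drifted up.
- The picture limit was used up, so I made the final check from pixel values and not by viewing a picture. Uprightness was not measured separately.

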